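Fetch the brass spacer from a deep pocket with sprung tongs

TASK

Take the sprung tongs from their stand, reach down into the deep pocket of the blue storage block that holds the brass spacer, squeeze the tongs shut on it and lift it out. Lower it into the green tray and let it go there without dropping it from a height, then hang the tongs back on the two notched posts and let go of them. Use the tongs only: the robot's fingers must not touch the spacer.

Things in the scene. Friction and masses are not known exactly. Their poses are not given: they have to be found in the camera images.
- tongs: Sprung tongs, 90 g, hanging tips down. Origin: midway between the orange pads (22 x, 26 z); z up, jaws close along y. Free: 52 over pads; tips 125 below origin, 36 apart inside, 44 outside, 16 wide (x). Each jaw slides 13 in, parallel; spring 0.8 N per mm. 44 over pads: tongs held, part free; 30, 25 N: part gripped. Steel bar along x, 8 thick, 116 long, axis 27 above origin.
- spacer: Brass spacer (the wanted one): yellow-metal cylinder, 14 diameter, 25 tall, about 25 g, standing loose on the floor of one of the block's three pockets, near its middle. Origin: centre of its underside; z up along its length. A black and a blue plastic spacer of the same size stand in the other two pockets; they are not wanted.
- block: Fixed blue storage block, 154 (x) by 76 (y) by 65 high. Origin: centre of its underside, z up. Three open-topped pockets in a row at x = -48, 0, +48, y = 0; each 38 (x) by 56 (y) inside, walls 10, 60 deep, white floor 5 above the table. The tongs fit in with their closing direction along the block's y.
- rest: Fixed stand with tray on a grey plate, 110 (x) by 220 (y) by 6. Origin: centre of its underside, z up. Green tray centred at x 0, y -62: inside 90 (x) by 80 (y), floor 6, rim 26 high. Two posts at x -40 and +40, y +50, 6 thick, 177 high, with V notches 26 wide, 13 deep on top. Hung, the tongs' bar lies in both along x; the tongs' origin is at x 0, y +50, z 141.
Things that resemble listed ones, but are neither listed nor needed, are in the scene too. What is shaped like the block but purple is not meant.

How it is judged:
By the outcome, as a careful person would: the job done as asked, in the order asked, and still so for the second after the job is handed in, with the robot touching nothing.
It also fails if it takes over 67 s, if anything falls off the work surface, if the arm or the gripper's body presses on something with over 40 N, if the wrist force passes 120 N, or if a joint passes its speed limit or range.

ROBOT

A 7-joint arm with a two-finger parallel gripper is mounted at the origin on the work surface. World frame = base frame: x ahead of the robot, y to its left, z up, the work surface at z = 0. Lengths are in m, angles in rad, forces in N, time in s.
With the tool pointing down it reaches from about 0.4 to 0.85 m from the base axis. Payload 4.5 kg.
Tool frame: the origin (TCP) lies on the centre line of the jaws, within the pads' length; the fingertips stand 25 mm ahead of it and the grasp point (between the pads) lies 6 mm ahead of it; z points along the fingers, y is the direction in which the jaws open and shut (so a half turn about z gives the same grasp; the last joint's range is limited). The gripper opens to 88 mm and grips with 3 to 60 N. Pads are 18 mm wide; open, the fingers measure 123 mm over their backs; the gripper's body (75 mm by 187 mm) begins 45 mm behind the grasp point.
Start: joints at [1.366, 0.689, -0.195, 1.565, 0.157, 0.902, -0.215], TCP at [0.148, -0.607, 0.264] pointing down, gripper open.
Joint ranges: [-3.01, 3.01], [-0.46, 2.08], [-1.47, 1.51], [0.13, 2.56], [-1, 4.14], [0.04, 2.09], [-2.66, 2.66]. Speed limits (rad/s): [2.57, 2.57, 3.14, 3.14, 3.14, 3.14, 3.14].

INTERFACE

Orientations are given as a unit quaternion [x, y, z, w].
In Python, from plant import r, eyes gives the robot as it stands.
- The arm moves only by the tool servo_tool, never from a script. Its argument "deltas" is a list of rows, each an object of numbers: "dx", "dy", "dz": the shift along the tool's x, y, z in units of 60 mm (1.0 is 60 mm); "ax", "ay", "az": the turn, a rotation vector about the tool's x, y, z in units of 6 degrees (1.0 is 6 degrees); "hand": the finger opening in mm, from 0 to 88.1. A call has 1 to 10 rows; each row is the pose to reach, as a shift and turn from the pose commanded when the call began, along the tool's axes at that moment; what a row does not reach only later rows make up. A row lasts 1/8 s, in which the tool goes at most 62.5 mm and 10.7 degrees, less where a joint would pass 70% of its speed; a pose out of reach is approached as far as the arm can. A call with a gripper value outside its range is refused whole. The fingers move at their own pace and stop on an object; "newtons" is the grip in N (left out, the last holds). Time passes only in rows, so rows that repeat a pose let the fingers close. It gives the time, the measured TCP pose, the force and the opening at its end, in the units of the state.
- r.get_state(): the state, without advancing time (a new reading comes with each control period).
- eyes.snapshot(name): name is "scene" or "side" or "wrist"; returns (picture, depth): 420x560x3 uint8, red, green, blue; 420x560 float32, m along the optical axis (not along the pixel's ray), 0 where there is no reading.
- eyes.camera_model(name): a dict with "fx", "fy", "cx", "cy" (pixels), "pose" (4x4, takes a point from camera to world coordinates). Camera axes: x right, y up, looking along -z (the intrinsics and any distortion apply to the point x, -y, -z); pixel columns grow to the right and rows downward; lengths in m; the calibration is good to about 2 mm. A picture is of the moment at which its call begins: read the wrist's pose just before it. camera_model takes no time and is no camera call; for the wrist camera it gives the pose at the moment of the call.
- r.finish_job(): hands the job in, once; it reports no verdict.
The state is a dict: "clock": time; "q": joint angles; "qd": joint speeds; "joint_torque": joint torques, N m; "tool_pos": TCP position; "eef_rot": TCP orientation; "contact_force": force on the tool from outside, world axes, zero at the start; "moment": the same for the moment, N m; "opening": opening from 0.0 (shut) to 1.0 (fully open).
Only numpy, scipy, OpenCV 4.12 (cv2) and the standard library are available. Lean on these libraries where they do the work, as an engineer would, in place of code of your own. Each camera call takes 0.05 s, during which the arm holds its last target.

## Working session

There is one attempt and no reset: what is moved stays moved. The work goes in short steps, Python scripts to look and compute and a tool call to move; the robot and the scene stay as the last step left them, time stands still between calls to the robot, and variables do not carry over. Pictures are saved under pics/ and viewed, and the job is handed in when it is done.

Besides the shell and the picture viewer there is one more tool, called as a command line: name --argument value ..., lists and objects as JSON in quotes. servo_tool: Moves the arm, as the interface text tells. Its arguments: {"type":"object","properties":{"deltas":{"type":"array","items":{"type":"object","properties":{"dx":{"type":"number"},"dy":{"type":"number"},"dz":{"type":"number"},"ax":{"type":"number"},"ay":{"type":"number"},"az":{"type":"number"},"hand":{"type":"number"}}}},"newtons":{"type":"number"}},"required":["deltas"]}

```bash
ls; mkdir -p pics
python3 - <<'E'
from plant import r, eyes
import cv2, numpy as np
for n in ("scene","side","wrist"):
    m=eyes.camera_model(n); p,d=eyes.snapshot(n)
    cv2.imwrite(f"pics/{n}0.png",cv2.cvtColor(p,cv2.COLOR_RGB2BGR)); np.save(f"pics/{n}0.npy",d); np.save(f"pics/{n}0c.npy",p)
    print(n,{k:(np.round(v,4).tolist() if k!='x' else v) for k,v in m.items()}, d.min(),d.max())
s=r.get_state(); print(s)
E
```

```text
pics
scene {'fx': 536.9855, 'fy': 536.9855, 'cx': 268.7566, 'cy': 212.2506, 'pose': [[0.0279, -0.7995, 0.6, 1.2649], [0.9996, 0.0251, -0.0131, -0.0737], [-0.0046, 0.6001, 0.7999, 1.1707], [0.0, 0.0, 0.0, 1.0]]} 0.0 3.291777
side {'fx': 420.4068, 'fy': 420.4068, 'cx': 276.055, 'cy': 205.1342, 'pose': [[-0.8783, 0.373, -0.299, 0.1544], [-0.478, -0.6953, 0.5368, 0.4987], [-0.0077, 0.6144, 0.789, 0.924], [0.0, 0.0, 0.0, 1.0]]} 0.0 2.8871052
wrist {'fx': 292.7821, 'fy': 292.7821, 'cx': 275.714, 'cy': 212.1642, 'pose': [[0.2372, 0.9184, 0.3166, 0.2292], [-0.9715, 0.2248, 0.0756, -0.586], [-0.0017, -0.3255, 0.9455, 0.3838], [0.0, 0.0, 0.0, 1.0]]} 0.0 1.0316691
{'clock': 0.15, 'q': array([ 1.36579957,  0.68977026, -0.19452897,  1.56606795,  0.15727118,
        0.9025217 , -0.21508798]), 'qd': array([ 0.00099888, -0.00327711,  0.00051368, -0.00350343, -0.00105122,
        0.00024401,  0.00025723]), 'joint_torque': array([-1.53062741e-03, -5.27858448e+01, -1.26861881e+00, -1.53587884e+01,
       -5.25289576e-02,  3.83394057e-03,  1.19078713e-04]), 'tool_pos': array([ 0.14770438, -0.60684614,  0.26311734]), 'eef_rot': array([ 9.92876896e-01,  1.19142739e-01, -1.23051535e-04, -6.79523979e-04]), 'contact_force': array([-0.12938489, -0.03976035,  0.94532532]), 'moment': array([-0.02747082, -0.014832  ,  0.09518228]), 'opening': 0.9981224012412874}
```

View pics/scene0.png

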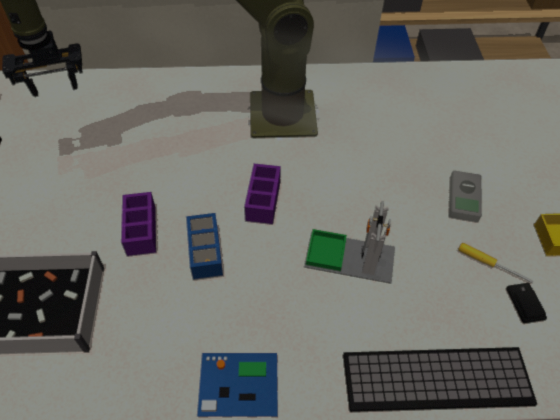

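View pics/side0.png

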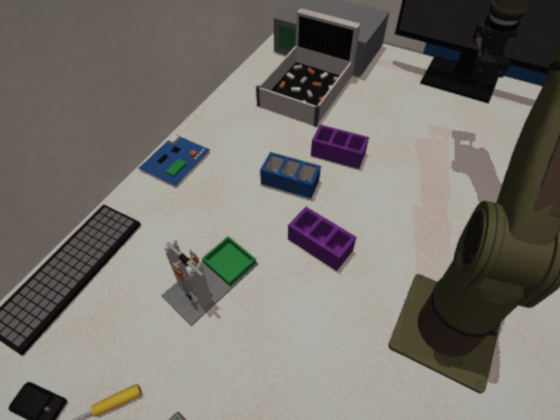

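View pics/wrist0.png

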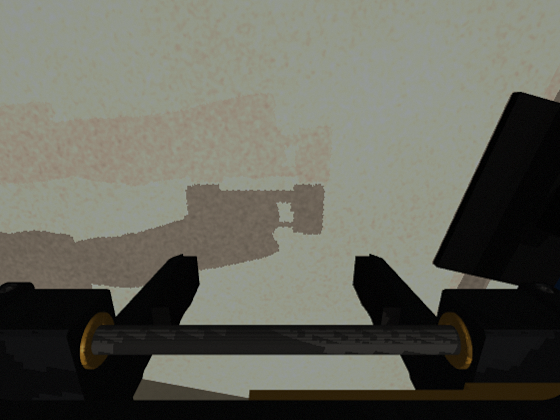

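The scene view shows the only blue pocketed block at (205,245); the lookalikes are purple blocks at (139,222) and (263,193) and a blue circuit board at (238,384). The green tray is at (327,250) and the tongs hang on posts near (376,235). Next I measure them.

```bash
cat > h.py <<'E'
import numpy as np, cv2
from plant import r, eyes
def snap(n,tag):
    m=eyes.camera_model(n); p,d=eyes.snapshot(n)
    b=cv2.cvtColor(p,cv2.COLOR_RGB2BGR); cv2.imwrite(f"pics/{tag}.png",b); np.savez(f"pics/{tag}.npz",p=p,d=d,**{k:np.array(v) for k,v in m.items() if not isinstance(v,str)})
    return m,b,d
def ld(tag):
    z=np.load(f"pics/{tag}.npz"); return z, cv2.cvtColor(z['p'],cv2.COLOR_RGB2BGR), z['d']
def ray(m,u,v):
    u=np.asarray(u,float);v=np.asarray(v,float)
    c=np.stack([(u-m['cx'])/m['fx'],-(v-m['cy'])/m['fy'],-np.ones_like(u)],-1)
    P=np.array(m['pose']); return P[:3,3], c@P[:3,:3].T
def onz(m,u,v,z):
    o,d=ray(m,u,v); t=(z-o[2])/d[...,2]; return o+d*t[...,None]
def dep(m,u,v,d):
    o,k=ray(m,u,v); return o+k*d[np.asarray(v).astype(int),np.asarray(u).astype(int)][...,None]
def proj(m,X):
    P=np.array(m['pose']); c=(np.asarray(X)-P[:3,3])@P[:3,:3]
    return np.stack([m['cx']+m['fx']*c[...,0]/-c[...,2], m['cy']+m['fy']*c[...,1]/c[...,2]],-1)
E
python3 - <<'E'
from h import *
for n in ("scene","side"):
    m=eyes.camera_model(n); print({k:v for k,v in m.items() if k not in('pose','fx','fy','cx','cy')})
    p=np.load(f"pics/{n}0c.npy"); d=np.load(f"pics/{n}0.npy"); hsv=cv2.cvtColor(p,cv2.COLOR_RGB2HSV)
    for nm,lo,hi in (("blue",(100,120,40),(118,255,255)),("green",(50,120,40),(75,255,255)),("orange",(3,120,80),(15,255,255))):
        k=cv2.inRange(hsv,lo,hi); c,_=cv2.findContours(k,cv2.RETR_EXTERNAL,cv2.CHAIN_APPROX_NONE)
        for q in c:
            if cv2.contourArea(q)<25: continue
            mm=np.zeros_like(k); cv2.drawContours(mm,[q],-1,255,-1); mm&=k
            v,u=np.nonzero(mm); W=dep(m,u,v,d); W=W[d[v,u]>0]
            print(n,nm,cv2.boundingRect(q),cv2.contourArea(q),"med",np.median(W,0).round(3),"zp",np.percentile(W[:,2],[2,50,98]).round(3))
            for z0,z1 in ((0.055,.075),) if nm=="blue" else ((0.02,.032),) if nm=="green" else ():
                T=W[(W[:,2]>z0)&(W[:,2]<z1)]
                if len(T)>20:
                    rc=cv2.minAreaRect((T[:,:2]*1000).astype(np.float32)); print("  top rect",rc)
    big=cv2.resize(cv2.cvtColor(p,cv2.COLOR_RGB2BGR)[150:300,170:420] if n=="scene" else cv2.cvtColor(p,cv2.COLOR_RGB2BGR)[120:340,140:380],None,fx=3 if n=="scene" else 2.6,fy=3 if n=="scene" else 2.6,interpolation=cv2.INTER_CUBIC)
    cv2.imwrite(f"pics/{n}0z.png",big)
E
```

```text
{}
scene blue (198, 353, 79, 63) 4670.5 med [ 0.865 -0.137  0.011] zp [0.007 0.011 0.016]
scene blue (187, 214, 35, 65) 1741.5 med [ 0.567 -0.216  0.063] zp [0.012 0.063 0.068]
  top rect ((513.7540283203125, -220.8955535888672), (156.3311004638672, 73.10089111328125), 6.969222068786621)
scene blue (376, 26, 37, 31) 858.5 med [-0.985  0.601 -0.449] zp [-0.462 -0.449 -0.438]
scene green (239, 362, 27, 14) 336.0 med [ 0.83  -0.104  0.019] zp [0.015 0.019 0.024]
  top rect ((830.4019775390625, -103.78675842285156), (57.865936279296875, 30.217472076416016), 87.48735809326172)
scene green (306, 230, 40, 41) 1176.5 med [0.518 0.089 0.007] zp [0.001 0.007 0.028]
  top rect ((523.8911743164062, 87.51657104492188), (88.75875091552734, 103.9306411743164), 76.96253204345703)
scene orange (217, 360, 8, 9) 44.0 med [ 0.818 -0.173  0.022] zp [0.016 0.022 0.028]
scene orange (17, 290, 6, 12) 43.0 med [ 0.634 -0.659  0.021] zp [0.015 0.021 0.026]
scene orange (45, 272, 11, 8) 41.0 med [ 0.58  -0.601  0.021] zp [0.013 0.021 0.026]
{}
side blue (261, 153, 59, 45) 1673.5 med [ 0.496 -0.189  0.054] zp [
[... 247 characters left out ...]
3.5 med [-0.07  -1.674 -0.34 ] zp [-0.37  -0.34  -0.311]
side blue (424, 43, 36, 18) 288.5 med [ 0.355 -1.675 -0.338] zp [-0.366 -0.338 -0.31 ]
side green (203, 237, 52, 48) 1298.5 med [0.521 0.086 0.007] zp [0.003 0.007 0.027]
  top rect ((518.2256469726562, 89.7284164428711), (89.08930206298828, 101.26243591308594), 75.748046875)
side green (166, 159, 20, 17) 142.0 med [ 0.825 -0.101  0.019] zp [0.015 0.019 0.023]
  top rect ((822.6824340820312, -102.34516143798828), (58.55501174926758, 25.93390464782715), 85.00962829589844)
side green (280, 26, 15, 23) 213.0 med [ 0.819 -0.788  0.078] zp [0.037 0.078 0.115]
side orange (173, 267, 10, 11) 33.5 med [0.543 0.223 0.147] zp [0.13  0.147 0.155]
```

View pics/scene0z.png

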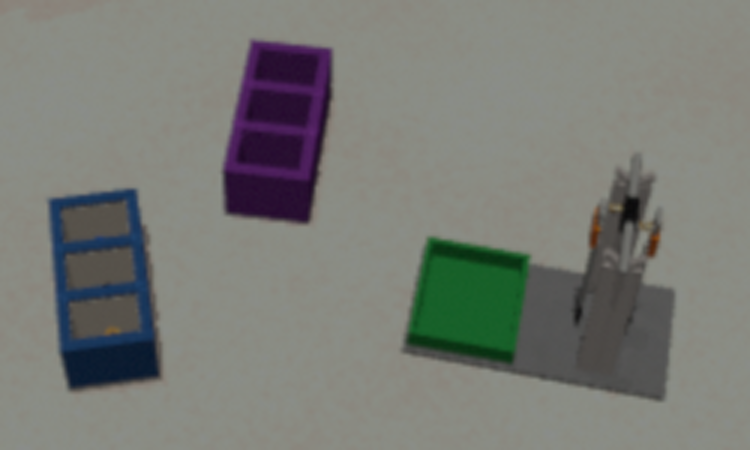

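View pics/side0z.png

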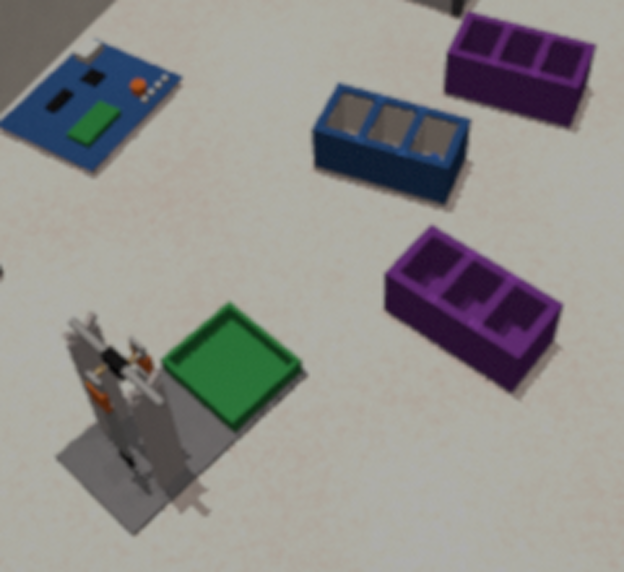

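Brass glints in the scene view at about (207,260), which is the +x pocket. The side view also shows the blue block at (290,175), with the purple ones at (340,146) and (321,238). I'll move the wrist camera over the blue block to check.

servo_tool --deltas '[{"dx": 0.5, "dy": -0.3, "az": 0.1}, {"dx": 1.3, "dy": -0.8, "az": 0.3}, {"dx": 2.1, "dy": -1.28, "az": 0.5}, {"dx": 2.9, "dy": -1.76, "az": 0.7}, {"dx": 3.7, "dy": -2.25, "az": 0.9}, {"dx": 4.5, "dy": -2.74, "az": 1.1}, {"dx": 5.3, "dy": -3.22, "az": 1.1}, {"dx": 6.1, "dy": -3.71, "az": 1.1}, {"dx": 6.9, "dy": -4.2, "az": 1.1}, {"dx": 7.7, "dy": -4.7, "az": 1.1}]'

```text
schema error: expected keys dx, dy, dz, ax, ay, az, hand
```

servo_tool --deltas '[{"dx": 0.0}, {"dx": 0.0}, {"dx": 0.0}]'

```text
schema error: expected keys dx, dy, dz, ax, ay, az, hand
```

Run:
```python
from h import *
s=r.get_state(); print(s['clock'],s['tool_pos'],s['eef_rot'],s['qd'].round(3),s['q'].round(2))
m,b,d=snap("wrist","w1")
```

```text
0.15 [ 0.14770438 -0.60684614  0.26311734] [ 9.92876896e-01  1.19142739e-01 -1.23051535e-04 -6.79523979e-04] [ 0.001 -0.003  0.001 -0.004 -0.001  0.     0.   ] [ 1.37  0.69 -0.19  1.57  0.16  0.9  -0.22]
```

View pics/w1.png

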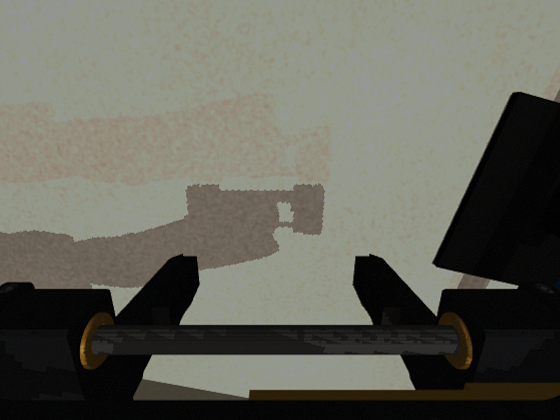

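The move was refused because every row needs all the keys. The picture is unchanged, since the arm hasn't moved.

servo_tool --deltas '[{"dx": 0.5, "dy": -0.3, "dz": 0, "ax": 0, "ay": 0, "az": 0.1, "hand": 88}, {"dx": 1.3, "dy": -0.8, "dz": 0, "ax": 0, "ay": 0, "az": 0.3, "hand": 88}, {"dx": 2.1, "dy": -1.28, "dz": 0, "ax": 0, "ay": 0, "az": 0.5, "hand": 88}, {"dx": 2.9, "dy": -1.76, "dz": 0, "ax": 0, "ay": 0, "az": 0.7, "hand": 88}, {"dx": 3.7, "dy": -2.25, "dz": 0, "ax": 0, "ay": 0, "az": 0.9, "hand": 88}, {"dx": 4.5, "dy": -2.74, "dz": 0, "ax": 0, "ay": 0, "az": 1.1, "hand": 88}, {"dx": 5.3, "dy": -3.22, "dz": 0, "ax": 0, "ay": 0, "az": 1.1, "hand": 88}, {"dx": 6.1, "dy": -3.71, "dz": 0, "ax": 0, "ay": 0, "az": 1.1, "hand": 88}, {"dx": 6.9, "dy": -4.2, "dz": 0, "ax": 0, "ay": 0, "az": 1.1, "hand": 88}, {"dx": 7.7, "dy": -4.7, "dz": 0, "ax": 0, "ay": 0, "az": 1.1, "hand": 88}]'

```text
clock: 1.45
tool_pos: [0.5311, -0.2226, 0.2637]
eef_rot: [0.998, 0.062, -0.0, 0.0]
contact_force: [0.6, -1.1, -0.1]
opening: 0.996
```

servo_tool --deltas '[{"dx": 0, "dy": 0, "dz": 0, "ax": 0, "ay": 0, "az": 0, "hand": 88}, {"dx": 0, "dy": 0, "dz": 0, "ax": 0, "ay": 0, "az": 0, "hand": 88}, {"dx": 0, "dy": 0, "dz": 0, "ax": 0, "ay": 0, "az": 0, "hand": 88}]'

```text
clock: 1.82
tool_pos: [0.5287, -0.2257, 0.2637]
eef_rot: [0.998, 0.06, -0.001, 0.0]
contact_force: [0.9, -0.4, 0.4]
opening: 1.002
```

Run:
```python
from h import *
s=r.get_state(); print(s['clock'],s['tool_pos'],s['eef_rot'],s['qd'].round(3),s['q'].round(2))
m,b,d=snap("wrist","w1b")
```

```text
1.825 [ 0.52874124 -0.22574923  0.26365037] [ 9.98177420e-01  6.03431380e-02 -5.85198818e-04  4.49145502e-04] [ 0.004 -0.003 -0.002 -0.002 -0.003  0.    -0.   ] [ 0.38  0.62 -0.1   1.72  0.08  0.8  -1.21]
```

View pics/w1b.png

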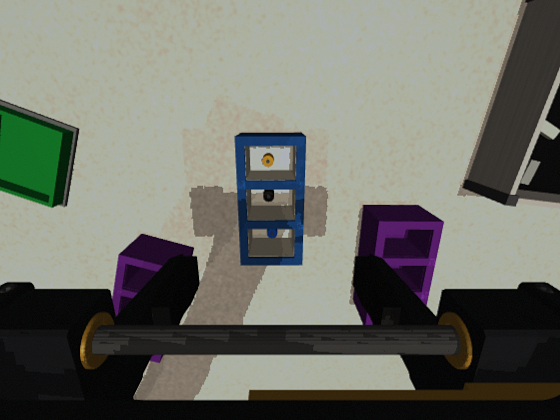

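The wrist view shows three candidate spacers in the blue block: brass at (268,159), black at (269,195) and blue at (272,230). I choose the one at (268,159), in the +x pocket, and check it with a crop and measurements.

Run:
```python
from h import *
m,b,d=ld("w1b"); hsv=cv2.cvtColor(b,cv2.COLOR_BGR2HSV)
cv2.imwrite("pics/w1z.png",cv2.resize(b[125:275,225:315],None,fx=4,fy=4,interpolation=cv2.INTER_CUBIC))
k=cv2.inRange(hsv,(100,120,40),(118,255,255)); k[:,:225]=0;k[:,320:]=0
c,_=cv2.findContours(k,cv2.RETR_EXTERNAL,cv2.CHAIN_APPROX_NONE); q=max(c,key=cv2.contourArea)
v,u=np.nonzero(k); W=dep(m,u,v,d); T=W[(W[:,2]>.058)&(W[:,2]<.072)]; print("ztop",np.median(T[:,2]))
P=onz(m,u,v,.065)[(W[:,2]>.058)&(W[:,2]<.072)]
print("ray rect",cv2.minAreaRect((P[:,:2]*1000).astype(np.float32)))
print("dep rect",cv2.minAreaRect((T[:,:2]*1000).astype(np.float32)))
y=cv2.inRange(hsv,(15,130,60),(32,255,255)); y[:,:240]=0;y[:,300:]=0;y[:140]=0;y[180:]=0
v,u=np.nonzero(y); print("brass",len(u),u.mean(),v.mean(),u.min(),u.max(),v.min(),v.max()); 
W=dep(m,u,v,d); print(W[:,2].round(3)); t=W[:,2]>.024; P=onz(m,u[t],v[t],.03); print("spacer top",P.mean(0),np.ptp(P,axis=0),W[t].mean(0))
```

```text
ztop 0.06499871921567058
ray rect ((510.8797912597656, -221.08758544921875), (152.88682556152344, 75.36065673828125), 7.064632892608643)
dep rect ((510.45697021484375, -221.11962890625), (153.3946075439453, 75.55896759033203), 7.035686016082764)
brass 100 267.48 159.8 262 273 153 166
[0.007 0.009 0.006 0.015 0.023 0.025 0.027 0.026 0.024 0.021 0.027 0.029
 0.03  0.029 0.031 0.029 0.028 0.022 0.031 0.029 0.031 0.03  0.029 0.029
 0.03  0.031 0.022 0.03  0.03  0.03  0.031 0.029 0.03  0.031 0.029 0.03
 0.03  0.029 0.029 0.029 0.03  0.029 0.03  0.03  0.03  0.03  0.029 0.03
 0.016 0.03  0.029 0.03  0.03  0.032 0.03  0.03  0.03  0.029 0.028 0.031
 0.029 0.03  0.029 0.03  0.032 0.031 0.03  0.031 0.029 0.03  0.029 0.03
 0.03  0.03  0.03  0.03  0.029 0.03  0.031 0.029 0.031 0.029 0.029 0.03
 0.03  0.029 0.03  0.03  0.029 0.03  0.03  0.03  0.029 0.032 0.032 0.029
 0.03  0.031 0.032 0.029]
spacer top [ 0.55515747 -0.21148189  0.03      ] [0.01330128 0.01252244 0.        ] [ 0.55512537 -0.2114786   0.02977646]
```

View pics/w1z.png

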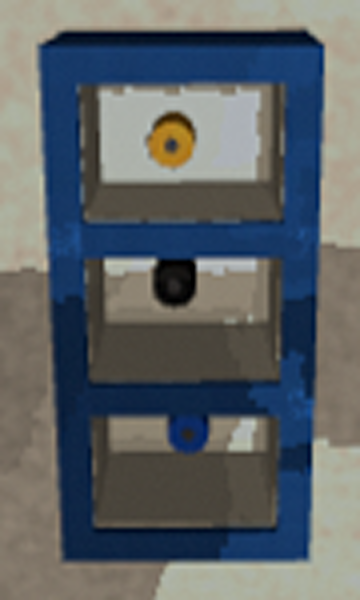

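The crop confirms the brass ring in the +x pocket. It sits at (0.5552,-0.2115), with its top at 0.030 and a 13 mm span, as it should be. The block is at (0.511,-0.221), yaw 7.05°, and measures 153x75x65, which matches. Next I go to look at the stand.

servo_tool --deltas '[{"dx": 0.1, "dy": -0.5, "dz": 0, "ax": 0, "ay": 0, "az": 0.3, "hand": 88}, {"dx": 0.2, "dy": -1.4, "dz": 0, "ax": 0, "ay": 0, "az": 0.8, "hand": 88}, {"dx": 0.3, "dy": -2.3, "dz": 0, "ax": 0, "ay": 0, "az": 1.3, "hand": 88}, {"dx": 0.4, "dy": -3.2, "dz": 0, "ax": 0, "ay": 0, "az": 1.8, "hand": 88}, {"dx": 0.5, "dy": -4.1, "dz": 0, "ax": 0, "ay": 0, "az": 2.3, "hand": 88}, {"dx": 0.65, "dy": -5.0, "dz": 0, "ax": 0, "ay": 0, "az": 2.8, "hand": 88}, {"dx": 0.8, "dy": -5.9, "dz": 0, "ax": 0, "ay": 0, "az": 3.2, "hand": 88}, {"dx": 0.9, "dy": -6.6, "dz": 0, "ax": 0, "ay": 0, "az": 3.4, "hand": 88}, {"dx": 0.95, "dy": -7.0, "dz": 0, "ax": 0, "ay": 0, "az": 3.4, "hand": 88}, {"dx": 0.95, "dy": -7.0, "dz": 0, "ax": 0, "ay": 0, "az": 3.4, "hand": 88}]'

```text
clock: 3.12
tool_pos: [0.5346, 0.201, 0.2636]
eef_rot: [0.993, -0.115, -0.0, -0.0]
contact_force: [-0.6, -0.6, -0.8]
opening: 1.003
```

servo_tool --deltas '[{"dx": 0, "dy": 0, "dz": 0, "ax": 0, "ay": 0, "az": 0, "hand": 88}, {"dx": 0, "dy": 0, "dz": 0, "ax": 0, "ay": 0, "az": 0, "hand": 88}]'

```text
clock: 3.38
tool_pos: [0.5351, 0.1975, 0.2638]
eef_rot: [0.993, -0.118, 0.0, 0.001]
contact_force: [0.8, 0.0, -0.3]
opening: 0.999
```

Run:
```python
from h import *
s=r.get_state(); print(s['clock'],s['tool_pos'],s['eef_rot'],s['qd'].round(3),s['q'].round(2))
m,b,d=snap("wrist","w2")
```

```text
3.375 [0.53514613 0.19746338 0.2638035 ] [ 9.93060056e-01 -1.17606919e-01  7.85676763e-05  5.76435107e-04] [-0.006  0.001 -0.009 -0.004 -0.004 -0.    -0.002] [-0.47  0.61  0.06  1.74 -0.05  0.79 -2.2 ]
```

View pics/w2.png

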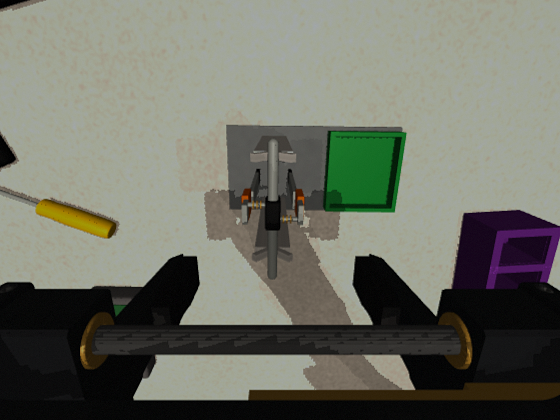

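The wrist view shows the bar from (273,138) to (273,278), the orange pads at (246,196) and (300,196), the plate, and the tray at (365,170). Next I measure them.

Run:
```python
from h import *
m,b,d=ld("w2"); hsv=cv2.cvtColor(b,cv2.COLOR_BGR2HSV)
V,U=np.mgrid[100:290,200:420]; V=V.ravel();U=U.ravel(); ok=d[V,U]>0; V=V[ok];U=U[ok]
W=dep(m,U,V,d)
t=(W[:,2]>.160)&(W[:,2]<.180)&(U>258)&(U<290)&(hsv[V,U,2]>70)
B=W[t]; print("bar n",len(B),"z",np.percentile(B[:,2],[5,50,95]))
rc=cv2.minAreaRect((B[:,:2]*1000).astype(np.float32)); print("bar rect",rc)
o=(hsv[V,U,0]<16)&(hsv[V,U,1]>140)&(hsv[V,U,2]>70)&(W[:,2]>.1)
for nm,s in (("L",o&(U<272)),("R",o&(U>=272))):
    X=W[s]; print("orange",nm,len(X),np.median(X,0).round(4),X.min(0).round(4),X.max(0).round(4))
g=(W[:,2]>.018)&(W[:,2]<.032)&(hsv[V,U,0]>45)&(hsv[V,U,0]<80)&(hsv[V,U,1]>120)
print("tray rim",cv2.minAreaRect((W[g,:2]*1000).astype(np.float32)),np.median(W[g,2]))
p=(W[:,2]>.003)&(W[:,2]<.0095)&(hsv[V,U,1]<40)
pp=p&(U<322)
print("plate+floor",cv2.minAreaRect((W[(W[:,2]>.0035)&(W[:,2]<.05),:2]*1000).astype(np.float32)))
cv2.imwrite("pics/w2z.png",cv2.resize(b[110:290,215:415],None,fx=3.3,fy=3.3,interpolation=cv2.INTER_CUBIC))
yaw=np.arctan2(-2*.1176*.993,1-2*.1176**2); print(np.degrees(yaw))
```

```text
bar n 1269 z [0.16372148 0.17102862 0.17295428]
bar rect ((543.2747192382812, 197.81089782714844), (25.04218292236328, 114.80807495117188), 77.37523651123047)
orange L 76 [0.5588 0.219  0.152 ] [0.5544 0.2161 0.1308] [0.5601 0.2229 0.1571]
orange R 72 [0.5478 0.1739 0.15  ] [0.5411 0.1716 0.1281] [0.5488 0.1774 0.1552]
tray rim ((526.5907592773438, 112.18766021728516), (138.06298828125, 99.26405334472656), 75.88050079345703) 0.025741133136008232
plate+floor ((535.4613037109375, 149.90121459960938), (218.93612670898438, 110.30025482177734), 75.87895202636719)
-13.50642392667491
```

View pics/w2z.png

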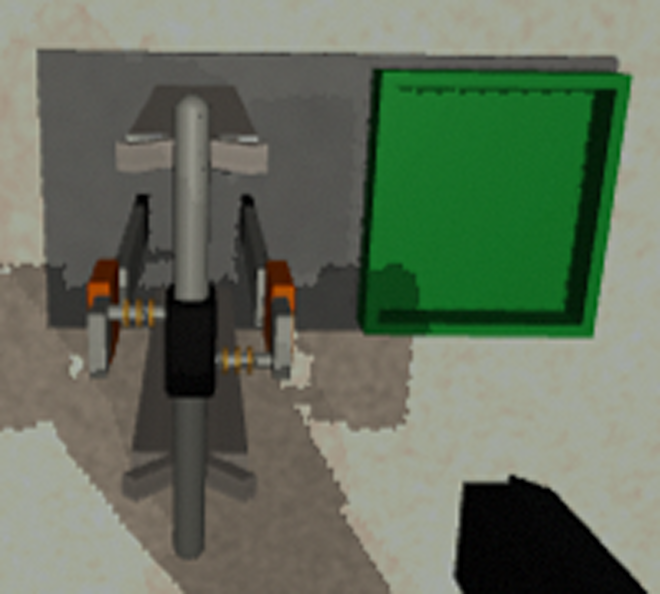

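Run:
```python
from h import *
m,b,d=ld("w2")
V,U=np.mgrid[100:290,200:420]; V=V.ravel();U=U.ravel(); ok=d[V,U]>0; V=V[ok];U=U[ok]
W=dep(m,U,V,d); th=np.radians(-14.12); ex=np.array([np.cos(th),np.sin(th)]); ey=np.array([-np.sin(th),np.cos(th)])
c=np.array([.5355,.1499]); L=np.stack([(W[:,:2]-c)@ex,(W[:,:2]-c)@ey],1)*1000
t=(W[:,2]>.166)&(W[:,2]<.176)&(abs(L[:,1]-50)<12)
for lo in range(-70,70,10):
    s=t&(L[:,0]>=lo)&(L[:,0]<lo+10)
    if s.sum(): print(lo,s.sum(),"y",np.percentile(L[s,1],[3,50,97]).round(1),"z",np.percentile(W[s,2],[50,90]).round(4))
n=t&(abs(L[:,1]-50)<3); print("x ext",L[n,0].min(),L[n,0].max())
hi=(W[:,2]>.12)&(abs(L[:,1]-50)>12)
hsv=cv2.cvtColor(b,cv2.COLOR_BGR2HSV); o=(hsv[V,U,0]<16)&(hsv[V,U,1]>140)&(hsv[V,U,2]>60)&(W[:,2]>.1)
for s in (o&(L[:,1]<50),o&(L[:,1]>50)):
    print("pad x",np.percentile(L[s,0],[2,50,98]).round(1),"y",np.percentile(L[s,1],[2,50,98]).round(1),"z",np.percentile(W[s,2],[2,98]).round(4))
s=o&(W[:,2]>.151); print("pad top x",np.percentile(L[s,0],[2,50,98]))
p=t&(abs(L[:,1]-50)<12)
# target
s=r.get_state(); R=None
from scipy.spatial.transform import Rotation as Ro
R=Ro.from_quat(s['eef_rot']).as_matrix(); tgt=np.r_[c+.05*ey,.147]
print("tgt",tgt,"tool delta/60mm",R.T@(tgt-s['tool_pos'])/.06)
```

```text
-70 7 y [48.2 49.9 51.4] z [0.1708 0.1715]
-60 103 y [45.8 49.1 53.3] z [0.1711 0.1723]
-50 158 y [39.5 50.  60.5] z [0.1711 0.1725]
-40 228 y [39.5 50.  61.2] z [0.1706 0.1725]
-30 113 y [46.1 50.1 53.4] z [0.1713 0.1721]
-20 138 y [44.  49.4 54.8] z [0.1735 0.1744]
-10 183 y [44.1 49.4 54.8] z [0.1737 0.1745]
0 196 y [44.2 49.5 54.8] z [0.1733 0.1743]
10 127 y [45.8 49.6 52.6] z [0.1711 0.1721]
20 133 y [45.9 49.  52.7] z [0.1714 0.1723]
30 221 y [39.4 49.7 60.8] z [0.171  0.1725]
40 270 y [39.  49.5 61.2] z [0.171  0.1729]
50 44 y [46.3 49.2 52.8] z [0.1704 0.1716]
x ext -61.590441788631395 53.23546394522293
pad x [-8.2  6.2  6.6] y [24.  26.7 29.4] z [0.1291 0.1548]
pad x [-13.9   6.    6.7] y [69.4 72.3 75.3] z [0.1314 0.1549]
pad top x [0.13755855 4.73101033 6.48661846]
tgt [0.54769768 0.19838935 0.147     ] tool delta/60mm [ 0.20124492 -0.0591366   1.94669703]
```

The plate measures 219x110 at (0.5355,0.1499), yaw −14.1°. The bar top is at 0.172, and the tongs sit about 4 mm toward −x of nominal, 114.8 mm long with the pads 52 mm over. So the tongs' origin is at (0.5434,0.199,0.141). I descend now.

servo_tool --deltas '[{"dx": 0.13, "dy": -0.06, "dz": 0.1, "ax": 0, "ay": 0, "az": 0.1, "hand": 88}, {"dx": 0.13, "dy": -0.06, "dz": 0.4, "ax": 0, "ay": 0, "az": 0.1, "hand": 88}, {"dx": 0.13, "dy": -0.06, "dz": 0.8, "ax": 0, "ay": 0, "az": 0.1, "hand": 88}, {"dx": 0.13, "dy": -0.06, "dz": 1.1, "ax": 0, "ay": 0, "az": 0.1, "hand": 88}, {"dx": 0.13, "dy": -0.06, "dz": 1.3, "ax": 0, "ay": 0, "az": 0.1, "hand": 88}, {"dx": 0.13, "dy": -0.06, "dz": 1.3, "ax": 0, "ay": 0, "az": 0.1, "hand": 88}, {"dx": 0.13, "dy": -0.06, "dz": 1.3, "ax": 0, "ay": 0, "az": 0.1, "hand": 88}]'

```text
clock: 4.3
tool_pos: [0.5438, 0.2016, 0.1862]
eef_rot: [0.993, -0.121, 0.001, -0.0]
contact_force: [-0.9, 0.2, -0.2]
opening: 0.999
```

Run:
```python
from h import *
s=r.get_state(); print(s['clock'],s['tool_pos'],s['eef_rot'])
from scipy.spatial.transform import Rotation as Ro
R=Ro.from_quat(s['eef_rot']).as_matrix(); print("yaw",np.degrees(np.arctan2(R[1,0],R[0,0])),R[:,2]); tgt=np.array([.5434,.1990,.147])
print((R.T@(tgt-s['tool_pos'])/.06).round(3))
m,b,d=snap("wrist","w3")
```

```text
4.3 [0.54379602 0.20161371 0.18620213] [ 9.92622430e-01 -1.21245029e-01  5.46714721e-04 -2.33588647e-04]
yaw -13.927944389149694 [ 1.14200551e-03  3.31157776e-04 -9.99999293e-01]
[0.003 0.044 0.653]
```

View pics/w3.png

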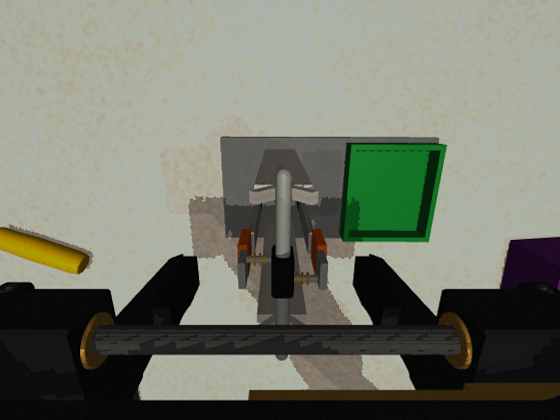

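The tongs at (283,260) sit slightly right of the finger centre at (276,260), which agrees with the computed +2.6 mm along tool y. I correct for that and finish the descent.

servo_tool --deltas '[{"dx": 0, "dy": 0.04, "dz": 0.15, "ax": 0, "ay": 0, "az": 0.03, "hand": 88}, {"dx": 0, "dy": 0.04, "dz": 0.4, "ax": 0, "ay": 0, "az": 0.03, "hand": 88}, {"dx": 0, "dy": 0.04, "dz": 0.6, "ax": 0, "ay": 0, "az": 0.03, "hand": 88}, {"dx": 0, "dy": 0.04, "dz": 0.65, "ax": 0, "ay": 0, "az": 0.03, "hand": 88}, {"dx": 0, "dy": 0.04, "dz": 0.65, "ax": 0, "ay": 0, "az": 0.03, "hand": 88}, {"dx": 0, "dy": 0.04, "dz": 0.65, "ax": 0, "ay": 0, "az": 0.03, "hand": 88}]'

```text
clock: 5.1
tool_pos: [0.543, 0.1993, 0.147]
eef_rot: [0.992, -0.123, 0.0, -0.0]
contact_force: [-0.2, -0.1, 0.3]
opening: 0.997
```

Run:
```python
from h import *
s=r.get_state(); print(s['clock'],s['tool_pos'],s['eef_rot'],s['contact_force'])
m,b,d=snap("wrist","w4")
```

```text
5.1 [0.54295627 0.1993003  0.14699842] [ 9.92441076e-01 -1.22721496e-01  3.51680132e-04 -1.49158308e-04] [-0.17313011 -0.09076038  0.30264754]
```

View pics/w4.png

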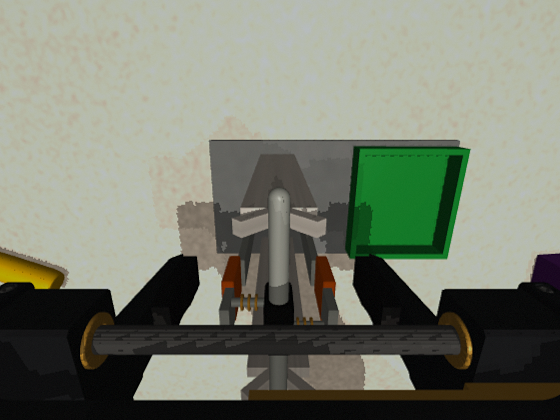

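The bar at (279,250) is centred between the fingers, and the pads at (232,275) and (325,275) flank it evenly. Now I close to 44.

servo_tool --deltas '[{"dx": 0, "dy": 0, "dz": 0, "ax": 0, "ay": 0, "az": 0, "hand": 66}, {"dx": 0, "dy": 0, "dz": 0, "ax": 0, "ay": 0, "az": 0, "hand": 56}, {"dx": 0, "dy": 0, "dz": 0, "ax": 0, "ay": 0, "az": 0, "hand": 50}, {"dx": 0, "dy": 0, "dz": 0, "ax": 0, "ay": 0, "az": 0, "hand": 44}, {"dx": 0, "dy": 0, "dz": 0, "ax": 0, "ay": 0, "az": 0, "hand": 44}, {"dx": 0, "dy": 0, "dz": 0, "ax": 0, "ay": 0, "az": 0, "hand": 44}, {"dx": 0, "dy": 0, "dz": 0, "ax": 0, "ay": 0, "az": 0, "hand": 44}, {"dx": 0, "dy": 0, "dz": 0, "ax": 0, "ay": 0, "az": 0, "hand": 44}]' --newtons 25

```text
clock: 6.15
tool_pos: [0.5427, 0.1991, 0.1467]
eef_rot: [0.992, -0.123, 0.0, 0.0]
contact_force: [-0.5, -0.6, -0.1]
opening: 0.499
```

servo_tool --deltas '[{"dx": 0, "dy": 0, "dz": -0.1, "ax": 0, "ay": 0, "az": 0, "hand": 44}, {"dx": 0, "dy": 0, "dz": -0.3, "ax": 0, "ay": 0, "az": 0, "hand": 44}, {"dx": 0, "dy": 0, "dz": -0.6, "ax": 0, "ay": 0, "az": 0, "hand": 44}, {"dx": 0, "dy": 0, "dz": -1.0, "ax": 0, "ay": 0, "az": 0, "hand": 44}, {"dx": 0, "dy": 0, "dz": -1.4, "ax": 0, "ay": 0, "az": 0, "hand": 44}, {"dx": 0, "dy": 0, "dz": -1.7, "ax": 0, "ay": 0, "az": 0, "hand": 44}, {"dx": 0, "dy": 0, "dz": -1.9, "ax": 0, "ay": 0, "az": 0, "hand": 44}, {"dx": 0, "dy": 0, "dz": -2.0, "ax": 0, "ay": 0, "az": 0, "hand": 44}, {"dx": 0, "dy": 0, "dz": -2.0, "ax": 0, "ay": 0, "az": 0, "hand": 44}, {"dx": 0, "dy": 0, "dz": -2.0, "ax": 0, "ay": 0, "az": 0, "hand": 44}]'

```text
clock: 7.4
tool_pos: [0.5423, 0.1991, 0.266]
eef_rot: [0.992, -0.123, -0.001, 0.0]
contact_force: [0.2, -0.6, -0.3]
opening: 0.501
```

Run:
```python
from h import *
s=r.get_state(); print(s['clock'],s['tool_pos'],s['eef_rot'],s['contact_force'],s['opening']*88.1,s['q'].round(2))
m,b,d=snap("wrist","w5")
m,b2,d=snap("side","s5")
cv2.imwrite("pics/c5.png",np.hstack([cv2.resize(b,(400,300)),cv2.resize(b2[130:340,110:390],(400,300))]))
```

```text
7.4 [0.54226075 0.19907573 0.26603851] [ 9.92444937e-01 -1.22688881e-01 -5.87444470e-04  3.75144273e-04] [ 0.24214229 -0.59731532 -0.25552467] 44.16297829911874 [-0.47  0.62  0.06  1.72 -0.05  0.81 -2.2 ]
```

View pics/c5.png

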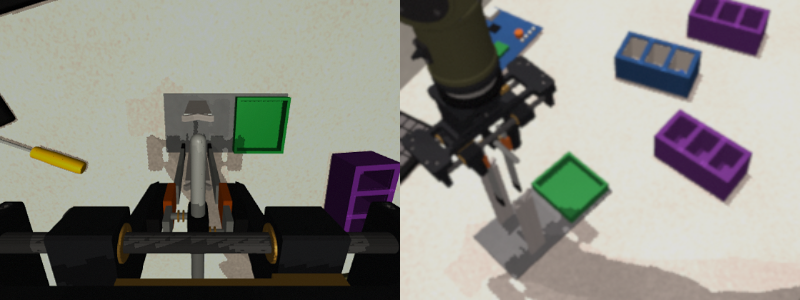

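The tongs are held at 44.2 mm and hang straight. The left half of the view shows the bar at (199,180), the right half shows the tongs above the stand. I carry them over the brass pocket.

servo_tool --deltas '[{"dx": 0.02, "dy": 0.07, "dz": 0, "ax": 0, "ay": 0, "az": 0, "hand": 44}, {"dx": 0.06, "dy": 0.2, "dz": 0, "ax": 0, "ay": 0, "az": 0, "hand": 44}, {"dx": 0.13, "dy": 0.45, "dz": 0, "ax": 0, "ay": 0, "az": -0.1, "hand": 44}, {"dx": 0.22, "dy": 0.8, "dz": 0, "ax": 0, "ay": 0, "az": -0.25, "hand": 44}, {"dx": 0.35, "dy": 1.25, "dz": 0, "ax": 0, "ay": 0, "az": -0.45, "hand": 44}, {"dx": 0.5, "dy": 1.75, "dz": 0, "ax": 0, "ay": 0, "az": -0.7, "hand": 44}, {"dx": 0.65, "dy": 2.3, "dz": 0, "ax": 0, "ay": 0, "az": -1.0, "hand": 44}, {"dx": 0.81, "dy": 2.85, "dz": 0, "ax": 0, "ay": 0, "az": -1.35, "hand": 44}, {"dx": 0.97, "dy": 3.4, "dz": 0, "ax": 0, "ay": 0, "az": -1.7, "hand": 44}, {"dx": 1.12, "dy": 3.95, "dz": 0, "ax": 0, "ay": 0, "az": -2.05, "hand": 44}]'

```text
clock: 8.75
tool_pos: [0.5497, -0.0497, 0.2668]
eef_rot: [1.0, -0.016, 0.0, 0.0]
contact_force: [-0.3, 0.5, -1.7]
opening: 0.5
```

```bash
cat > go.py <<'E'
from h import *
from scipy.spatial.transform import Rotation as Ro
import sys
x,y,z,yaw=map(float,sys.argv[1:5])
s=r.get_state(); R=Ro.from_quat(s['eef_rot']).as_matrix(); cy=np.degrees(np.arctan2(R[1,0],R[0,0]))
print("clk",s['clock'],"pos",s['tool_pos'].round(4),"yaw",cy.round(2),"F",s['contact_force'].round(1),"op",round(s['opening']*88.1,1))
print("d",(R.T@(np.array([x,y,z])-s['tool_pos'])/.06).round(3),"az",round(-(yaw-cy)/6,3), "tilt z",R[:,2].round(4))
E
python3 go.py .5552 -.2115 .266 7.05
```

```text
clk 8.75 pos [ 0.5497 -0.0497  0.2668] yaw -1.79 F [-0.3  0.5 -1.7] op 44.1
d [0.176 2.692 0.016] az -1.474 tilt z [ 1.e-04 -8.e-04 -1.e+00]
```

servo_tool --deltas '[{"dx": 0.03, "dy": 0.55, "dz": 0, "ax": 0, "ay": 0, "az": -0.35, "hand": 44}, {"dx": 0.07, "dy": 1.1, "dz": 0, "ax": 0, "ay": 0, "az": -0.7, "hand": 44}, {"dx": 0.11, "dy": 1.6, "dz": 0, "ax": 0, "ay": 0, "az": -1.0, "hand": 44}, {"dx": 0.14, "dy": 2.05, "dz": 0, "ax": 0, "ay": 0, "az": -1.25, "hand": 44}, {"dx": 0.16, "dy": 2.4, "dz": 0, "ax": 0, "ay": 0, "az": -1.4, "hand": 44}, {"dx": 0.17, "dy": 2.6, "dz": 0, "ax": 0, "ay": 0, "az": -1.47, "hand": 44}, {"dx": 0.18, "dy": 2.69, "dz": 0, "ax": 0, "ay": 0, "az": -1.47, "hand": 44}, {"dx": 0.18, "dy": 2.69, "dz": 0, "ax": 0, "ay": 0, "az": -1.47, "hand": 44}, {"dx": 0.18, "dy": 2.69, "dz": 0, "ax": 0, "ay": 0, "az": -1.47, "hand": 44}, {"dx": 0.18, "dy": 2.69, "dz": 0, "ax": 0, "ay": 0, "az": -1.47, "hand": 44}]'

```text
clock: 10.0
tool_pos: [0.556, -0.2078, 0.2667]
eef_rot: [0.998, 0.062, 0.0, -0.0]
contact_force: [-0.1, 0.3, -0.8]
opening: 0.5
```

```bash
python3 go.py .5552 -.2115 .266 7.05
python3 - <<'E'
from h import *
m,b,d=snap("wrist","w6")
m,b2,d=snap("scene","c6")
cv2.imwrite("pics/cc6.png",np.hstack([cv2.resize(b,(400,300)),cv2.resize(b2[130:340,90:370],(400,300))]))
E
```

```text
clk 10.0 pos [ 0.556  -0.2078  0.2667] yaw 7.1 F [-0.1  0.3 -0.8] op 44.1
d [-0.021  0.06   0.012] az 0.008 tilt z [-0.e+00  3.e-04 -1.e+00]
```

View pics/w6.png

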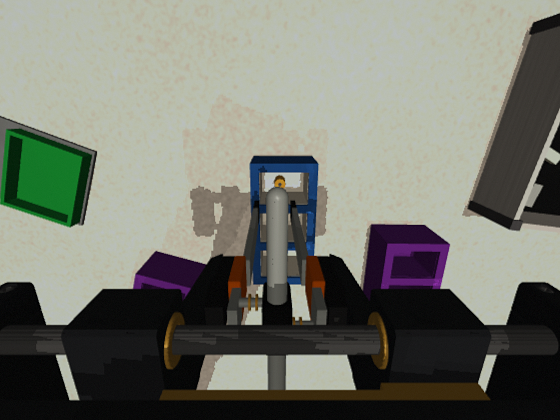

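View pics/cc6.png

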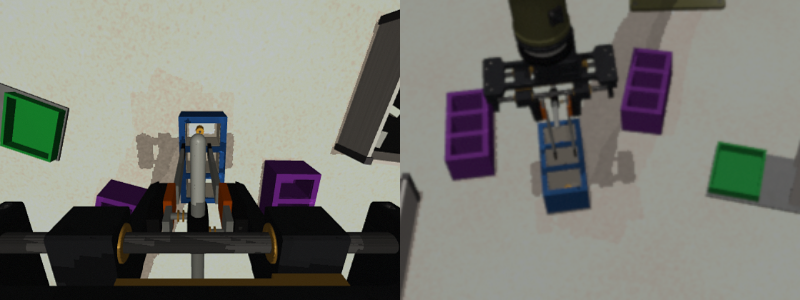

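The wrist view shows the bar at (277,240), brass at (279,183) and the tip ends near (258,207) and (293,207). I measure the tips from depth.

Run:
```python
from h import *
from scipy.spatial.transform import Rotation as Ro
s=r.get_state(); R=Ro.from_quat(s['eef_rot']).as_matrix()
for tag in ("w6","c6"):
    m,b,d=ld(tag)
    V,U=np.mgrid[0:420,0:560]; V=V.ravel();U=U.ravel(); ok=d[V,U]>0; V=V[ok];U=U[ok]
    W=dep(m,U,V,d); L=(W-s['tool_pos'])@R*1000
    k=(abs(L[:,0])<30)&(abs(L[:,1])<40)
    for lo in (70,90,110,120,125,130,135):
        q=k&(L[:,2]>=lo)&(L[:,2]<lo+(20 if lo<110 else 5))
        for sg in (-1,1):
            qq=q&(L[:,1]*sg>2)
            if qq.sum()>2: print(tag,lo,sg,qq.sum(),"x",np.percentile(L[qq,0],[5,50,95]).round(1),"y",np.percentile(L[qq,1],[5,50,95]).round(1))
```

```text
w6 70 -1 91 x [-3.9  8.7  9.3] y [-19.8 -16.6 -16.1]
w6 70 1 96 x [-5.5  8.6  9.2] y [11.7 12.1 15.4]
w6 90 -1 62 x [-5.2  8.8  9.2] y [-20.  -17.3 -16.4]
w6 90 1 69 x [-5.7  8.7  9.2] y [11.5 12.1 15.2]
w6 110 -1 10 x [8.6 8.7 9.1] y [-20.4 -18.7 -17.1]
w6 110 1 21 x [-0.6  7.9  9.1] y [11.4 11.5 14.7]
w6 120 -1 11 x [6.7 8.8 9. ] y [-20.1 -17.6 -16.7]
w6 120 1 17 x [-6.6  0.8  9.1] y [11.3 11.4 14.7]
w6 125 -1 9 x [8.4 8.7 8.9] y [-20.5 -18.9 -17.4]
w6 125 1 17 x [0.9 8.  9. ] y [11.3 11.3 14.8]
c6 70 -1 11 x [ 1.6  9.7 13.2] y [-18.3 -16.8 -14.7]
c6 70 1 12 x [ 0.7 10.1 11.9] y [13.7 14.9 17.1]
c6 90 -1 11 x [ 2.6  8.3 11.4] y [-18.6 -16.7 -14.7]
c6 90 1 13 x [ 0.1 10.6 11.2] y [13.5 14.7 17.1]
c6 110 -1 4 x [ 1.4  9.7 11.6] y [-18.5 -16.8 -15.5]
c6 110 1 5 x [-4.   3.8 11.6] y [13.3 13.5 16. ]
c6 125 1 4 x [ 5.6 10.1 12.8] y [13.3 14.6 15.8]
```

```bash
python3 - <<'E'
from h import *
from scipy.spatial.transform import Rotation as Ro
s=r.get_state(); R=Ro.from_quat(s['eef_rot']).as_matrix()
m,b,d=ld("w6"); hsv=cv2.cvtColor(b,cv2.COLOR_BGR2HSV)
y=cv2.inRange(hsv,(15,130,60),(32,255,255)); y[:,:255]=0;y[:,310:]=0;y[:165]=0;y[200:]=0
v,u=np.nonzero(y); P=onz(m,u,v,.03); print(len(u),"brass y range/tool",((P-s['tool_pos'])@R*1000)[:,:2].min(0),((P-s['tool_pos'])@R*1000)[:,:2].max(0),P.min(0),P.max(0))
k=cv2.inRange(hsv,(100,120,40),(118,255,255)); k[:,:225]=0;k[:,340:]=0
v,u=np.nonzero(k); W=dep(m,u,v,d); t=(W[:,2]>.058)&(W[:,2]<.072); P=onz(m,u[t],v[t],.065)
L=(P-s['tool_pos'])@R*1000; print("block y ext in tool",np.percentile(L[:,1],[.5,99.5]), "x max",L[:,0].max(), cv2.minAreaRect((P[:,:2]*1000).astype(np.float32)))
E
python3 go.py .5552 -.2115 .266 7.05
```

```text
94 brass y range/tool [-5.5226962  -2.25079347] [8.47536249 9.02729337] [ 0.55098852 -0.2175843   0.03      ] [ 0.5650226  -0.20545016  0.03      ]
block y ext in tool [-29.78596539  44.82276458] x max 30.446806483304616 ((510.6949768066406, -221.28787231445312), (153.92575073242188, 75.0829086303711), 7.135951519012451)
clk 10.1 pos [ 0.556  -0.2081  0.2668] yaw 7.07 F [-0.1  0.1  0.5] op 43.9
d [-0.02   0.054  0.013] az 0.004 tilt z [ 0.e+00  1.e-04 -1.e+00]
```

In the tool frame the spacer is at y +3.4 mm and the tips' centre at about y −2.6 mm, 28 mm inside as expected. I shift +6.3 mm in y and −2 mm in x and descend to just above the block.

servo_tool --deltas '[{"dx": -0.03, "dy": 0.1, "dz": 0.1, "ax": 0, "ay": 0, "az": 0, "hand": 44}, {"dx": -0.03, "dy": 0.105, "dz": 0.3, "ax": 0, "ay": 0, "az": 0, "hand": 44}, {"dx": -0.03, "dy": 0.105, "dz": 0.6, "ax": 0, "ay": 0, "az": 0, "hand": 44}, {"dx": -0.03, "dy": 0.105, "dz": 0.85, "ax": 0, "ay": 0, "az": 0, "hand": 44}, {"dx": -0.03, "dy": 0.105, "dz": 1.0, "ax": 0, "ay": 0, "az": 0, "hand": 44}, {"dx": -0.03, "dy": 0.105, "dz": 1.0, "ax": 0, "ay": 0, "az": 0, "hand": 44}, {"dx": -0.03, "dy": 0.105, "dz": 1.0, "ax": 0, "ay": 0, "az": 0, "hand": 44}, {"dx": -0.03, "dy": 0.105, "dz": 1.0, "ax": 0, "ay": 0, "az": 0, "hand": 44}]'

```text
clock: 11.1
tool_pos: [0.5552, -0.2153, 0.2073]
eef_rot: [0.998, 0.061, 0.001, 0.0]
contact_force: [-0.1, -0.4, -0.5]
opening: 0.505
```

```bash
python3 go.py .5552 -.2115 .141 7.05
cat > tips.py <<'E'
from h import *
from scipy.spatial.transform import Rotation as Ro
import sys
tag=sys.argv[1]
s=r.get_state(); R=Ro.from_quat(s['eef_rot']).as_matrix()
m,b,d=snap("wrist",tag)
V,U=np.mgrid[0:420,0:560]; V=V.ravel();U=U.ravel(); ok=d[V,U]>0; V=V[ok];U=U[ok]
W=dep(m,U,V,d); L=(W-s['tool_pos'])@R*1000
k=(abs(L[:,0])<16)&(abs(L[:,1])<26)&(abs(L[:,1])>8)
for lo in (70,100,115,122):
    q=k&(L[:,2]>=lo)&(L[:,2]<lo+8)
    for sg in (-1,1):
        qq=q&(L[:,1]*sg>2)
        if qq.sum()>2: print(lo,sg,qq.sum(),"x",np.percentile(L[qq,0],[5,50,95]).round(1),"y",np.percentile(L[qq,1],[5,50,95]).round(1))
hsv=cv2.cvtColor(b,cv2.COLOR_BGR2HSV)
y=cv2.inRange(hsv,(15,130,60),(32,255,255)); y[V.min():,:]=y[V.min():,:]
v,u=np.nonzero(y); W=dep(m,u,v,d); zs=float(sys.argv[2]); t=(abs(W[:,2]-zs)<.006)&(abs(((W-s['tool_pos'])@R)[:,1])<.03)
if t.sum():
    P=onz(m,u[t],v[t],zs); l=(P-s['tool_pos'])@R*1000; print("brass",t.sum(),"tool x",l[:,0].min().round(1),l[:,0].max().round(1),"y",l[:,1].min().round(1),l[:,1].max().round(1))
E
python3 tips.py w7 .03
```

```text
clk 11.1 pos [ 0.5552 -0.2153  0.2073] yaw 7.02 F [-0.1 -0.4 -0.5] op 44.5
d [ 0.006 -0.063  1.106] az -0.004 tilt z [ 1.3e-03 -5.0e-04 -1.0e+00]
70 -1 43 x [-1.9  8.6  9.1] y [-19.5 -16.4 -15.7]
70 1 47 x [-5.2  8.6  9. ] y [12.2 12.3 15.7]
100 -1 25 x [1.1 8.5 9.1] y [-19.5 -16.2 -16.1]
100 1 17 x [-6.3  8.8  9.1] y [11.9 12.9 15.4]
115 -1 32 x [-4.8  6.5  8.9] y [-19.8 -16.3 -16.2]
115 1 16 x [-4.8  8.7  8.9] y [11.6 13.8 15.5]
122 -1 15 x [8.4 8.8 9. ] y [-20.1 -18.3 -16.5]
122 1 31 x [-4.9  6.3  8.8] y [11.7 11.7 15. ]
```

View pics/w7.png

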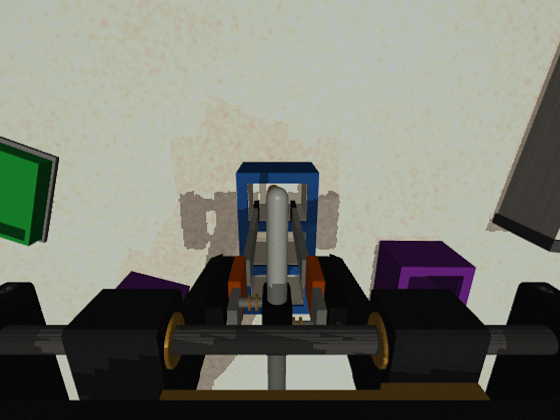

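The tips straddle the +x pocket around (277,205). Brass is now mostly hidden by the bar at (275,188). The tips' centre is at y −2.3 mm and the spacer at −3.8 mm, so the 7 mm side margins hold. I descend.

servo_tool --deltas '[{"dx": 0, "dy": -0.02, "dz": 0.1, "ax": 0, "ay": 0, "az": 0, "hand": 44}, {"dx": 0, "dy": -0.02, "dz": 0.25, "ax": 0, "ay": 0, "az": 0, "hand": 44}, {"dx": 0, "dy": -0.02, "dz": 0.4, "ax": 0, "ay": 0, "az": 0, "hand": 44}, {"dx": 0, "dy": -0.02, "dz": 0.55, "ax": 0, "ay": 0, "az": 0, "hand": 44}, {"dx": 0, "dy": -0.02, "dz": 0.7, "ax": 0, "ay": 0, "az": 0, "hand": 44}, {"dx": 0, "dy": -0.02, "dz": 0.85, "ax": 0, "ay": 0, "az": 0, "hand": 44}, {"dx": 0, "dy": -0.02, "dz": 0.98, "ax": 0, "ay": 0, "az": 0, "hand": 44}, {"dx": 0, "dy": -0.02, "dz": 1.06, "ax": 0, "ay": 0, "az": 0, "hand": 44}, {"dx": 0, "dy": -0.02, "dz": 1.06, "ax": 0, "ay": 0, "az": 0, "hand": 44}, {"dx": 0, "dy": -0.02, "dz": 1.06, "ax": 0, "ay": 0, "az": 0, "hand": 44}]'

```text
clock: 12.4
tool_pos: [0.5549, -0.2141, 0.1434]
eef_rot: [0.998, 0.061, 0.0, 0.0]
contact_force: [0.3, 1.0, -0.6]
opening: 0.504
```

```bash
python3 go.py .5552 -.2115 .141 7.05; python3 tips.py w8 .03
```

```text
clk 12.4 pos [ 0.5549 -0.2141  0.1434] yaw 7.02 F [ 0.3  1.  -0.6] op 44.4
d [ 0.01  -0.042  0.04 ] az -0.005 tilt z [ 6.e-04 -3.e-04 -1.e+00]
70 -1 45 x [-13.3   8.4   9.2] y [-19.5 -16.  -15.7]
70 1 51 x [-15.9   7.3   9.2] y [12.1 12.3 15.8]
100 -1 55 x [-16.    0.3   9. ] y [-19.6 -16.1 -10.5]
100 1 40 x [-16.  -15.3   9. ] y [ 9.9 13.2 25.1]
115 -1 50 x [-15.9  -5.2   8.7] y [-18.8 -16.3 -10.8]
115 1 31 x [-15.9 -15.6   9. ] y [ 9.9 13.9 25.5]
122 -1 10 x [-15.9 -15.9 -15.7] y [-21.9 -14.7 -12. ]
122 1 34 x [-15.9 -11.5   5.2] y [10.2 11.7 25.1]
```

View pics/w8.png

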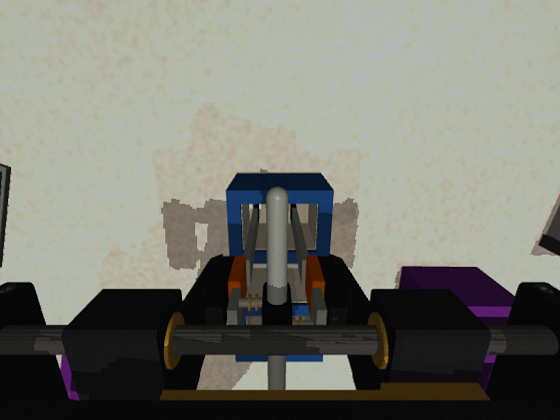

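The tips are inside the pocket at (250–305,225) with no contact force, about 12 mm above the table. Squeeze.

servo_tool --deltas '[{"dx": 0, "dy": 0, "dz": 0, "ax": 0, "ay": 0, "az": 0, "hand": 41}, {"dx": 0, "dy": 0, "dz": 0, "ax": 0, "ay": 0, "az": 0, "hand": 38}, {"dx": 0, "dy": 0, "dz": 0, "ax": 0, "ay": 0, "az": 0, "hand": 35}, {"dx": 0, "dy": 0, "dz": 0, "ax": 0, "ay": 0, "az": 0, "hand": 32}, {"dx": 0, "dy": 0, "dz": 0, "ax": 0, "ay": 0, "az": 0, "hand": 29}, {"dx": 0, "dy": 0, "dz": 0, "ax": 0, "ay": 0, "az": 0, "hand": 24}, {"dx": 0, "dy": 0, "dz": 0, "ax": 0, "ay": 0, "az": 0, "hand": 22}, {"dx": 0, "dy": 0, "dz": 0, "ax": 0, "ay": 0, "az": 0, "hand": 22}, {"dx": 0, "dy": 0, "dz": 0, "ax": 0, "ay": 0, "az": 0, "hand": 22}]' --newtons 25

```text
clock: 13.58
tool_pos: [0.5547, -0.214, 0.1432]
eef_rot: [0.998, 0.061, 0.0, 0.0]
contact_force: [-0.2, -0.4, 0.4]
opening: 0.313
```

```bash
python3 go.py .5552 -.2115 .141 7.05; python3 go.py .5552 -.2115 .141 7.05;python3 tips.py w9 .03
python3 - <<'E'
from h import *
m,b,d=ld("w9"); cv2.imwrite("pics/w9z.png",cv2.resize(b[160:320,200:350],None,fx=3.7,fy=3.7,interpolation=cv2.INTER_CUBIC))
E
```

```text
clk 13.575 pos [ 0.5547 -0.214   0.1432] yaw 7.02 F [-0.2 -0.4  0.4] op 27.6
d [ 0.013 -0.041  0.036] az -0.005 tilt z [ 1.e-04 -2.e-04 -1.e+00]
clk 13.575 pos [ 0.5547 -0.214   0.1432] yaw 7.02 F [-0.2 -0.4  0.4] op 27.6
d [ 0.013 -0.041  0.036] az -0.005 tilt z [ 1.e-04 -2.e-04 -1.e+00]
70 -1 24 x [-15.9   8.8   9.1] y [-22.4 -10.4  -8.6]
100 -1 64 x [-16.  -15.7   9. ] y [-25.9 -19.2 -10.3]
100 1 66 x [-15.9 -15.6 -15.2] y [12.1 18.6 25.2]
115 -1 44 x [-16.  -15.7   8.9] y [-25.8 -19.7 -11. ]
115 1 58 x [-16.  -15.6 -15.3] y [11.8 19.2 25.3]
122 -1 40 x [-15.9 -15.7  -9.3] y [-26.  -20.7 -15.9]
122 1 49 x [-15.9 -15.6 -15.4] y [12.  19.1 25.1]
```

View pics/w9z.png

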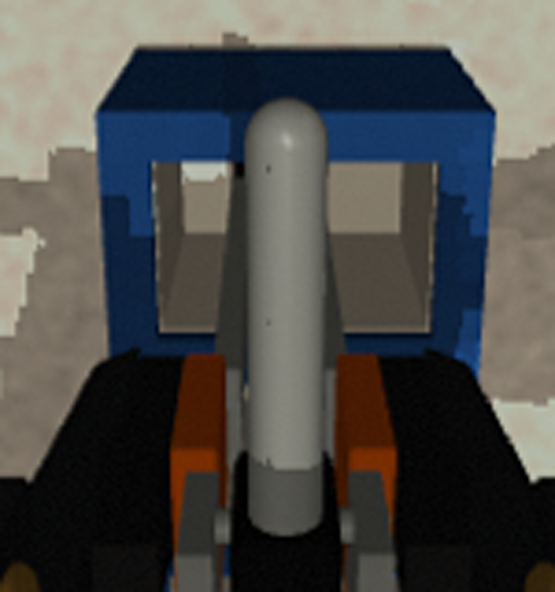

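The bar hides the spacer in this view. I wait briefly to see whether 27.6 mm is a settled value (26 mm would mean an empty grip).

servo_tool --deltas '[{"dx": 0, "dy": 0, "dz": 0, "ax": 0, "ay": 0, "az": 0, "hand": 22}, {"dx": 0, "dy": 0, "dz": 0, "ax": 0, "ay": 0, "az": 0, "hand": 22}, {"dx": 0, "dy": 0, "dz": 0, "ax": 0, "ay": 0, "az": 0, "hand": 22}]'

```text
clock: 14.0
tool_pos: [0.5547, -0.214, 0.1432]
eef_rot: [0.998, 0.061, 0.0, 0.0]
contact_force: [-0.3, -0.3, 0.4]
opening: 0.313
```

Run:
```python
from h import *
from scipy.spatial.transform import Rotation as Ro
s=r.get_state(); R=Ro.from_quat(s['eef_rot']).as_matrix(); print(s['opening']*88.1)
for tag in ("w9",):
    m,b,d=ld(tag)
    V,U=np.mgrid[0:420,0:560]; V=V.ravel();U=U.ravel(); ok=d[V,U]>0; V=V[ok];U=U[ok]
    W=dep(m,U,V,d); L=(W-s['tool_pos'])@R*1000
    hsv=cv2.cvtColor(b,cv2.COLOR_BGR2HSV)[V,U]
    o=(hsv[:,0]<16)&(hsv[:,1]>140)&(hsv[:,2]>50)&(L[:,2]<40)&(L[:,2]>-20)
    for sg in (-1,1):
        q=o&(L[:,1]*sg>0); print("pad",sg,np.percentile(L[q,1],[2,50,98]).round(1))
    for lo in (40,60,80,95,110):
        k=(L[:,2]>lo)&(L[:,2]<lo+15)&(abs(L[:,0]-8.5)<1)&(abs(L[:,1])<22)
        print(lo,np.sort(L[k,1]).round(1)[[0,len(L[k])//2,-1]] if k.sum()>2 else None,k.sum())
```

```text
27.610424511414557
pad -1 [-14.5 -11.7  -8.8]
pad 1 [ 6.8  9.5 12.8]
40 [-11.5  -8.5   8.3] 94
60 [-11.7  -9.5   8. ] 54
80 [-11.9 -10.3  -8.9] 28
95 [-12.2 -10.9  -9.4] 23
110 [-12.  -10.9  -9.9] 13
```

The opening is steady at 27.6 mm, not the empty-grip 26. I lift slowly and look.

servo_tool --deltas '[{"dx": 0, "dy": 0, "dz": -0.05, "ax": 0, "ay": 0, "az": 0, "hand": 22}, {"dx": 0, "dy": 0, "dz": -0.15, "ax": 0, "ay": 0, "az": 0, "hand": 22}, {"dx": 0, "dy": 0, "dz": -0.35, "ax": 0, "ay": 0, "az": 0, "hand": 22}, {"dx": 0, "dy": 0, "dz": -0.6, "ax": 0, "ay": 0, "az": 0, "hand": 22}, {"dx": 0, "dy": 0, "dz": -0.85, "ax": 0, "ay": 0, "az": 0, "hand": 22}, {"dx": 0, "dy": 0, "dz": -1.15, "ax": 0, "ay": 0, "az": 0, "hand": 22}, {"dx": 0, "dy": 0, "dz": -1.45, "ax": 0, "ay": 0, "az": 0, "hand": 22}, {"dx": 0, "dy": 0, "dz": -1.7, "ax": 0, "ay": 0, "az": 0, "hand": 22}, {"dx": 0, "dy": 0, "dz": -1.8, "ax": 0, "ay": 0, "az": 0, "hand": 22}, {"dx": 0, "dy": 0, "dz": -1.8, "ax": 0, "ay": 0, "az": 0, "hand": 22}]'

```text
clock: 15.25
tool_pos: [0.5547, -0.214, 0.2514]
eef_rot: [0.998, 0.061, 0.0, 0.0]
contact_force: [-1.0, 0.2, -1.6]
opening: 0.316
```

```bash
python3 go.py .5552 -.2115 .25 7.05
python3 - <<'E'
from h import *
m,b,d=snap("wrist","w10")
m,b2,d=snap("scene","c10"); m,b3,d=snap("side","s10")
cv2.imwrite("pics/cc10.png",np.hstack([cv2.resize(b2[180:290,160:250],(330,400),interpolation=cv2.INTER_CUBIC),cv2.resize(b3[100:210,240:350],(400,400),interpolation=cv2.INTER_CUBIC)]))
E
```

```text
clk 15.25 pos [ 0.5547 -0.214   0.2514] yaw 7.02 F [-1.   0.2 -1.6] op 27.8
d [ 0.013 -0.04   0.024] az -0.005 tilt z [ 4.e-04 -2.e-04 -1.e+00]
```

View pics/w10.png

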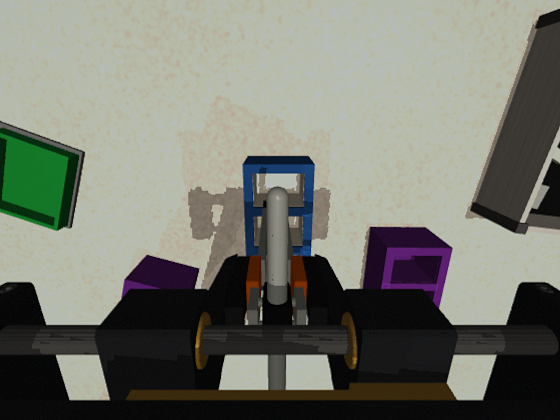

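View pics/cc10.png

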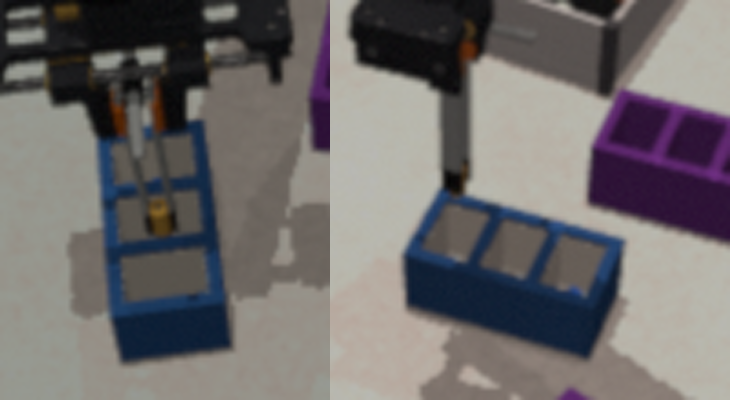

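The scene crop shows the brass spacer upright between the tips at (160,217), and the +x pocket is empty. The 27.6 mm reading is about 2 mm under the stated 30, but the grip is real. Now I carry it to the tray centre (0.5204,0.0898).

servo_tool --deltas '[{"dx": 0, "dy": -0.08, "dz": 0, "ax": 0, "ay": 0, "az": 0.05, "hand": 22}, {"dx": 0.01, "dy": -0.25, "dz": 0, "ax": 0, "ay": 0, "az": 0.15, "hand": 22}, {"dx": 0.01, "dy": -0.55, "dz": 0, "ax": 0, "ay": 0, "az": 0.35, "hand": 22}, {"dx": 0.01, "dy": -0.95, "dz": 0, "ax": 0, "ay": 0, "az": 0.65, "hand": 22}, {"dx": 0.02, "dy": -1.4, "dz": 0, "ax": 0, "ay": 0, "az": 0.95, "hand": 22}, {"dx": 0.02, "dy": -1.9, "dz": 0, "ax": 0, "ay": 0, "az": 1.3, "hand": 22}, {"dx": 0.03, "dy": -2.4, "dz": 0, "ax": 0, "ay": 0, "az": 1.65, "hand": 22}, {"dx": 0.03, "dy": -2.9, "dz": 0, "ax": 0, "ay": 0, "az": 2.0, "hand": 22}, {"dx": 0.03, "dy": -3.4, "dz": 0, "ax": 0, "ay": 0, "az": 2.35, "hand": 22}, {"dx": 0.04, "dy": -3.85, "dz": 0, "ax": 0, "ay": 0, "az": 2.7, "hand": 22}]'

```text
clock: 16.65
tool_pos: [0.5283, 0.0178, 0.2511]
eef_rot: [0.997, -0.08, -0.0, -0.0]
contact_force: [1.1, -0.2, -1.0]
opening: 0.316
```

```bash
python3 go.py .5204 .0898 .2514 -14.1
```

```text
clk 16.65 pos [0.5283 0.0178 0.2511] yaw -9.18 F [ 1.1 -0.2 -1. ] op 27.8
d [-0.321 -1.164 -0.004] az 0.82 tilt z [-2.e-04  7.e-04 -1.e+00]
```

servo_tool --deltas '[{"dx": -0.1, "dy": -0.4, "dz": 0, "ax": 0, "ay": 0, "az": 0.3, "hand": 22}, {"dx": -0.2, "dy": -0.75, "dz": 0, "ax": 0, "ay": 0, "az": 0.55, "hand": 22}, {"dx": -0.27, "dy": -1.0, "dz": 0, "ax": 0, "ay": 0, "az": 0.75, "hand": 22}, {"dx": -0.31, "dy": -1.15, "dz": 0, "ax": 0, "ay": 0, "az": 0.82, "hand": 22}, {"dx": -0.32, "dy": -1.18, "dz": 0.1, "ax": 0, "ay": 0, "az": 0.82, "hand": 22}, {"dx": -0.32, "dy": -1.18, "dz": 0.3, "ax": 0, "ay": 0, "az": 0.82, "hand": 22}, {"dx": -0.32, "dy": -1.18, "dz": 0.6, "ax": 0, "ay": 0, "az": 0.82, "hand": 22}, {"dx": -0.32, "dy": -1.18, "dz": 0.9, "ax": 0, "ay": 0, "az": 0.82, "hand": 22}, {"dx": -0.32, "dy": -1.18, "dz": 1.1, "ax": 0, "ay": 0, "az": 0.82, "hand": 22}, {"dx": -0.32, "dy": -1.18, "dz": 1.1, "ax": 0, "ay": 0, "az": 0.82, "hand": 22}]'

```text
clock: 17.9
tool_pos: [0.5205, 0.0879, 0.184]
eef_rot: [0.992, -0.123, -0.001, 0.001]
contact_force: [-0.5, 0.5, -2.3]
opening: 0.314
```

```bash
python3 go.py .5204 .0898 .145 -14.1
python3 - <<'E'
from h import *
m,b,d=snap("wrist","w11")
for t,n in (("c11","scene"),("s11","side")):
    m,b2,d=snap(n,t)
    hsv=cv2.cvtColor(b2,cv2.COLOR_BGR2HSV); y=cv2.inRange(hsv,(13,120,60),(30,255,255)); v,u=np.nonzero(y); W=dep(m,u,v,d)
    k=(np.hypot(W[:,0]-.52,W[:,1]-.09)<.03)&(W[:,2]>.0)&(W[:,2]<.11); X=W[k]; print(n,k.sum(),X.mean(0).round(4) if k.sum() else 0,X.min(0).round(4) if k.sum() else 0,X.max(0).round(4) if k.sum() else 0)
    if k.sum(): print(u[k].min(),u[k].max(),v[k].min(),v[k].max())
    if n=="scene": A=b2[180:300,290:410]
    else: B=b2[200:320,150:270]
cv2.imwrite("pics/cc11.png",np.hstack([cv2.resize(A,(400,400),interpolation=cv2.INTER_CUBIC),cv2.resize(B,(400,400),interpolation=cv2.INTER_CUBIC)]))
E
```

```text
clk 17.9 pos [0.5205 0.0879 0.184 ] yaw -14.13 F [-0.5  0.5 -2.3] op 27.7
d [-0.009 -0.031  0.65 ] az -0.006 tilt z [-2.2e-03 -8.0e-04 -1.0e+00]
scene 36 [0.5256 0.088  0.0655] [0.5158 0.0831 0.0512] [0.5333 0.0939 0.0743]
326 330 236 244
side 28 [0.516  0.0906 0.0686] [0.5128 0.0837 0.0547] [0.5242 0.0985 0.0773]
226 229 246 254
```

View pics/cc11.png

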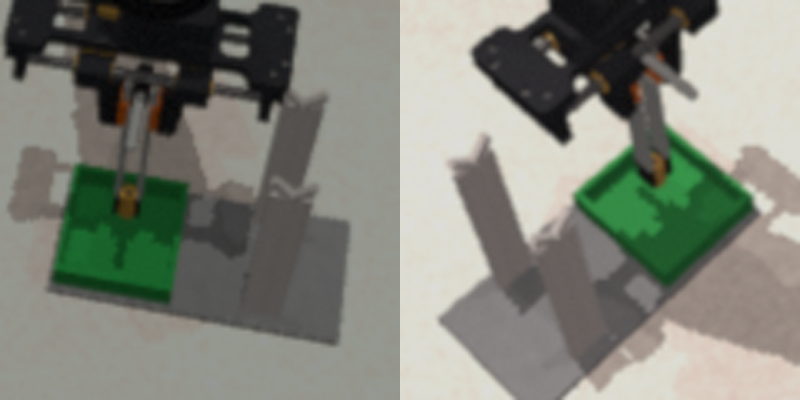

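View pics/w11.png

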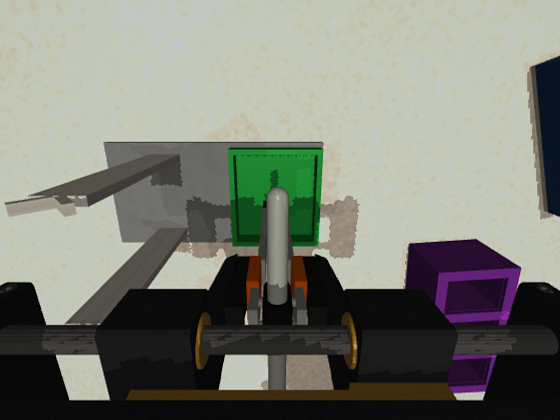

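The scene crop shows brass at (128,200) over the tray middle; the side crop shows it at (658,168). The posts are clear of the gripper. I lower to just above the floor.

servo_tool --deltas '[{"dx": 0, "dy": -0.02, "dz": 0.1, "ax": 0, "ay": 0, "az": 0, "hand": 22}, {"dx": 0, "dy": -0.02, "dz": 0.25, "ax": 0, "ay": 0, "az": 0, "hand": 22}, {"dx": 0, "dy": -0.02, "dz": 0.4, "ax": 0, "ay": 0, "az": 0, "hand": 22}, {"dx": 0, "dy": -0.02, "dz": 0.5, "ax": 0, "ay": 0, "az": 0, "hand": 22}, {"dx": 0, "dy": -0.02, "dz": 0.57, "ax": 0, "ay": 0, "az": 0, "hand": 22}, {"dx": 0, "dy": -0.02, "dz": 0.6, "ax": 0, "ay": 0, "az": 0, "hand": 22}, {"dx": 0, "dy": -0.02, "dz": 0.6, "ax": 0, "ay": 0, "az": 0, "hand": 22}, {"dx": 0, "dy": -0.02, "dz": 0.6, "ax": 0, "ay": 0, "az": 0, "hand": 22}]'

```text
clock: 19.05
tool_pos: [0.5216, 0.0898, 0.1493]
eef_rot: [0.992, -0.123, 0.0, -0.0]
contact_force: [-0.5, 0.6, -0.5]
opening: 0.312
```

```bash
python3 go.py .5204 .0898 .1445 -14.1
python3 - <<'E'
from h import *
for t,n in (("c12","scene"),("s12","side")):
    m,b2,d=snap(n,t)
    hsv=cv2.cvtColor(b2,cv2.COLOR_BGR2HSV); y=cv2.inRange(hsv,(13,120,60),(30,255,255)); v,u=np.nonzero(y); W=dep(m,u,v,d)
    k=(np.hypot(W[:,0]-.52,W[:,1]-.09)<.03)&(W[:,2]>.0)&(W[:,2]<.11); X=W[k]; print(n,k.sum(),X.mean(0).round(4),X.min(0).round(4),X.max(0).round(4))
    if n=="scene": A=b2[180:300,290:410]
    else: B=b2[200:320,150:270]
cv2.imwrite("pics/cc12.png",np.hstack([cv2.resize(A,(400,400),interpolation=cv2.INTER_CUBIC),cv2.resize(B,(400,400),interpolation=cv2.INTER_CUBIC)]))
E
```

```text
clk 19.05 pos [0.5216 0.0898 0.1493] yaw -14.1 F [-0.5  0.6 -0.5] op 27.5
d [-0.02   0.004  0.08 ] az 0.0 tilt z [ 6.e-04  1.e-04 -1.e+00]
scene 32 [0.5264 0.0897 0.0306] [0.5174 0.0859 0.0146] [0.5328 0.0946 0.0416]
side 28 [0.5163 0.0917 0.0316] [0.513  0.0834 0.02  ] [0.5261 0.0997 0.0398]
```

View pics/cc12.png

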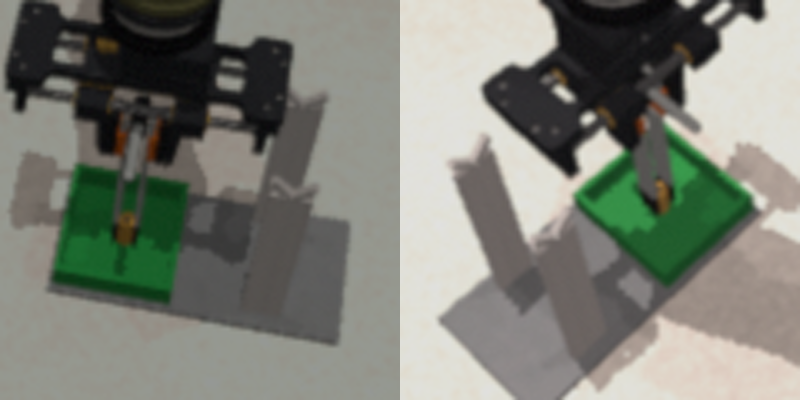

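Brass is just above the tray floor at (126,228). I lower in small steps and watch the force.

servo_tool --deltas '[{"dx": 0, "dy": 0, "dz": 0.03, "ax": 0, "ay": 0, "az": 0, "hand": 22}, {"dx": 0, "dy": 0, "dz": 0.05, "ax": 0, "ay": 0, "az": 0, "hand": 22}, {"dx": 0, "dy": 0, "dz": 0.05, "ax": 0, "ay": 0, "az": 0, "hand": 22}]'

```text
clock: 19.52
tool_pos: [0.5214, 0.0897, 0.146]
eef_rot: [0.992, -0.123, -0.0, 0.0]
contact_force: [0.7, 0.4, -1.2]
opening: 0.311
```

servo_tool --deltas '[{"dx": 0, "dy": 0, "dz": 0.02, "ax": 0, "ay": 0, "az": 0, "hand": 22}, {"dx": 0, "dy": 0, "dz": 0.02, "ax": 0, "ay": 0, "az": 0, "hand": 22}, {"dx": 0, "dy": 0, "dz": 0.02, "ax": 0, "ay": 0, "az": 0, "hand": 22}]'

```text
clock: 19.9
tool_pos: [0.5215, 0.0897, 0.1449]
eef_rot: [0.992, -0.123, 0.0, 0.0]
contact_force: [0.2, 0.8, -1.5]
opening: 0.316
```

servo_tool --deltas '[{"dx": 0, "dy": 0, "dz": 0.015, "ax": 0, "ay": 0, "az": 0, "hand": 22}, {"dx": 0, "dy": 0, "dz": 0.015, "ax": 0, "ay": 0, "az": 0, "hand": 22}, {"dx": 0, "dy": 0, "dz": 0.015, "ax": 0, "ay": 0, "az": 0, "hand": 22}]'

```text
clock: 20.27
tool_pos: [0.5216, 0.0897, 0.1441]
eef_rot: [0.992, -0.123, 0.0, -0.0]
contact_force: [-0.2, 0.3, 1.3]
opening: 0.316
```

servo_tool --deltas '[{"dx": 0, "dy": 0, "dz": 0.012, "ax": 0, "ay": 0, "az": 0, "hand": 22}, {"dx": 0, "dy": 0, "dz": 0.012, "ax": 0, "ay": 0, "az": 0, "hand": 22}, {"dx": 0, "dy": 0, "dz": 0.012, "ax": 0, "ay": 0, "az": 0, "hand": 22}]'

```text
clock: 20.65
tool_pos: [0.522, 0.0897, 0.144]
eef_rot: [0.992, -0.123, 0.001, -0.0]
contact_force: [-0.6, -0.6, 7.3]
opening: 0.315
```

Contact is found at TCP 0.144, as predicted (0.1442). I ease off slightly and open to 44 to release.

servo_tool --deltas '[{"dx": 0, "dy": 0, "dz": -0.01, "ax": 0, "ay": 0, "az": 0, "hand": 22}, {"dx": 0, "dy": 0, "dz": -0.01, "ax": 0, "ay": 0, "az": 0, "hand": 27}, {"dx": 0, "dy": 0, "dz": -0.01, "ax": 0, "ay": 0, "az": 0, "hand": 29}, {"dx": 0, "dy": 0, "dz": -0.01, "ax": 0, "ay": 0, "az": 0, "hand": 31}, {"dx": 0, "dy": 0, "dz": -0.01, "ax": 0, "ay": 0, "az": 0, "hand": 34}, {"dx": 0, "dy": 0, "dz": -0.01, "ax": 0, "ay": 0, "az": 0, "hand": 38}, {"dx": 0, "dy": 0, "dz": -0.01, "ax": 0, "ay": 0, "az": 0, "hand": 42}, {"dx": 0, "dy": 0, "dz": -0.01, "ax": 0, "ay": 0, "az": 0, "hand": 44}, {"dx": 0, "dy": 0, "dz": -0.01, "ax": 0, "ay": 0, "az": 0, "hand": 44}, {"dx": 0, "dy": 0, "dz": -0.01, "ax": 0, "ay": 0, "az": 0, "hand": 44}]'

```text
clock: 21.9
tool_pos: [0.5215, 0.0897, 0.1439]
eef_rot: [0.992, -0.123, 0.0, 0.0]
contact_force: [-0.1, 0.5, -1.2]
opening: 0.501
```

servo_tool --deltas '[{"dx": 0, "dy": 0, "dz": -0.05, "ax": 0, "ay": 0, "az": 0, "hand": 44}, {"dx": 0, "dy": 0, "dz": -0.15, "ax": 0, "ay": 0, "az": 0, "hand": 44}, {"dx": 0, "dy": 0, "dz": -0.35, "ax": 0, "ay": 0, "az": 0, "hand": 44}, {"dx": 0, "dy": 0, "dz": -0.65, "ax": 0, "ay": 0, "az": 0, "hand": 44}, {"dx": 0, "dy": 0, "dz": -1.05, "ax": 0, "ay": 0, "az": 0, "hand": 44}, {"dx": 0, "dy": 0, "dz": -1.45, "ax": 0, "ay": 0, "az": 0, "hand": 44}, {"dx": 0, "dy": 0, "dz": -1.8, "ax": 0, "ay": 0, "az": 0, "hand": 44}, {"dx": 0, "dy": 0, "dz": -2.0, "ax": 0, "ay": 0, "az": 0, "hand": 44}, {"dx": 0, "dy": 0, "dz": -2.0, "ax": 0, "ay": 0, "az": 0, "hand": 44}, {"dx": 0, "dy": 0, "dz": -2.0, "ax": 0, "ay": 0, "az": 0, "hand": 44}]'

```text
clock: 23.15
tool_pos: [0.5209, 0.0896, 0.2633]
eef_rot: [0.992, -0.123, -0.001, 0.0]
contact_force: [-0.4, 0.4, -1.2]
opening: 0.499
```

```bash
python3 go.py .5434 .1990 .266 -14.1
python3 - <<'E'
from h import *
m,b,d=snap("wrist","w13")
m,b2,d=snap("scene","c13"); m,b3,d=snap("side","s13")
cv2.imwrite("pics/cc13.png",np.hstack([cv2.resize(b2[180:300,290:410],(400,400),interpolation=cv2.INTER_CUBIC),cv2.resize(b3[200:320,150:270],(400,400),interpolation=cv2.INTER_CUBIC)]))
E
```

```text
clk 23.15 pos [0.5209 0.0896 0.2633] yaw -14.1 F [-0.4  0.4 -1.2] op 44.0
d [-0.081 -1.859 -0.046] az 0.001 tilt z [-1.3e-03 -4.0e-04 -1.0e+00]
```

View pics/cc13.png

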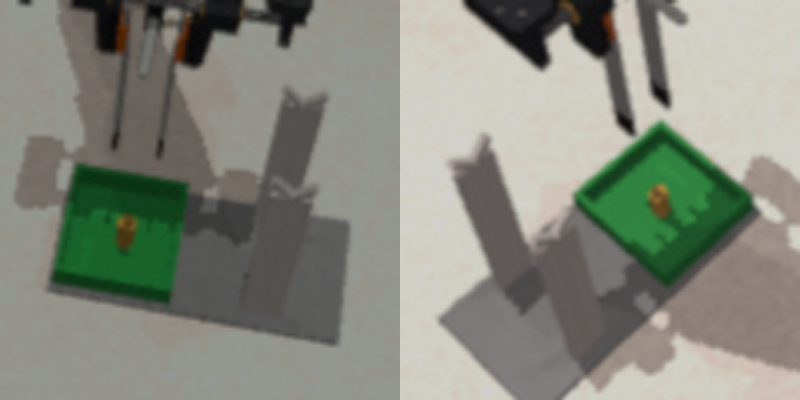

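View pics/w13.png

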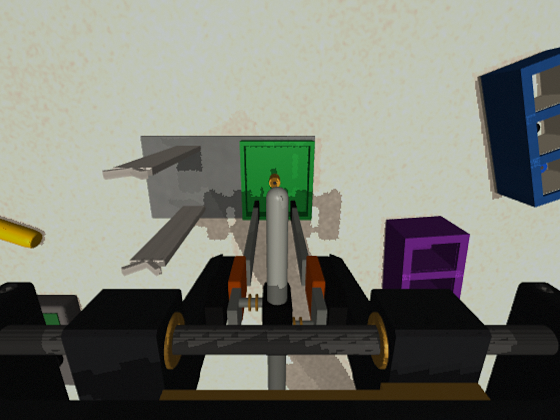

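Brass stands upright in the tray at (126,232) in the scene crop and (275,181) in the wrist view. The tongs are free of it. Next I check whether the tongs shifted in the grip, comparing the bar in the tool frame just after pickup with now.

Run:
```python
from h import *
from scipy.spatial.transform import Rotation as Ro
T={"w5":((.54226,.19908,.26604),(.992445,-.122689,-.000587,.000375)),"w4":((.54296,.1993,.147),(.992441,-.122721,.00035,-.00015))}
s=r.get_state(); T["w13"]=(s['tool_pos'],s['eef_rot'])
for tag,(p,q) in T.items():
    m,b,d=ld(tag); R=Ro.from_quat(q).as_matrix()
    V,U=np.mgrid[150:330,255:300]; V=V.ravel();U=U.ravel(); ok=d[V,U]>0; V=V[ok];U=U[ok]
    W=dep(m,U,V,d); L=(W-np.array(p))@R*1000
    k=(L[:,2]>-35)&(L[:,2]<-15)&(abs(L[:,1])<10)
    for lo,hi in ((15,25),(30,50)):
        kk=k&(L[:,0]>lo)&(L[:,0]<hi); print(tag,lo,kk.sum(),"y",np.percentile(L[kk,1],[3,97]).round(2),np.percentile(L[kk,1],[3,97]).mean().round(2),"ztop",np.percentile(L[kk,2],[3,10,50]).round(2))
    print("  x end",L[k,0].max().round(2))
```

```text
w5 15 453 y [-3.98  3.36] -0.31 ztop [-25.75 -25.36 -24.43]
w5 30 1104 y [-4.11  3.44] -0.33 ztop [-25.79 -25.4  -24.38]
  x end 59.01
w4 15 456 y [-3.25  4.15] 0.45 ztop [-25.36 -25.05 -24.21]
w4 30 1564 y [-7.47  7.13] -0.17 ztop [-25.46 -25.   -23.55]
  x end 58.64
w13 15 445 y [-3.96  3.38] -0.29 ztop [-25.95 -25.57 -24.74]
w13 30 1098 y [-4.11  3.45] -0.33 ztop [-26.   -25.64 -24.6 ]
  x end 58.68
```

The bar hasn't shifted in the grip: y −0.3 mm and z unchanged within 0.3 mm. I move over the posts, aiming 4 mm further along x so the tongs end up centred.

```bash
python3 go.py .5467 .1975 .2633 -14.1
```

```text
clk 23.3 pos [0.521  0.0896 0.2631] yaw -14.1 F [ 0.   0.2 -1.3] op 44.0
d [-0.023 -1.848 -0.004] az 0.001 tilt z [-1.6e-03 -4.0e-04 -1.0e+00]
```

servo_tool --deltas '[{"dx": -0.01, "dy": -0.08, "dz": 0, "ax": 0, "ay": 0, "az": 0, "hand": 44}, {"dx": -0.01, "dy": -0.25, "dz": 0, "ax": 0, "ay": 0, "az": 0, "hand": 44}, {"dx": -0.02, "dy": -0.55, "dz": 0, "ax": 0, "ay": 0, "az": 0, "hand": 44}, {"dx": -0.02, "dy": -0.95, "dz": 0, "ax": 0, "ay": 0, "az": 0, "hand": 44}, {"dx": -0.02, "dy": -1.3, "dz": 0, "ax": 0, "ay": 0, "az": 0, "hand": 44}, {"dx": -0.02, "dy": -1.6, "dz": 0, "ax": 0, "ay": 0, "az": 0, "hand": 44}, {"dx": -0.02, "dy": -1.78, "dz": 0, "ax": 0, "ay": 0, "az": 0, "hand": 44}, {"dx": -0.02, "dy": -1.85, "dz": 0, "ax": 0, "ay": 0, "az": 0, "hand": 44}, {"dx": -0.02, "dy": -1.85, "dz": 0, "ax": 0, "ay": 0, "az": 0, "hand": 44}, {"dx": -0.02, "dy": -1.85, "dz": 0, "ax": 0, "ay": 0, "az": 0, "hand": 44}]'

```text
clock: 24.55
tool_pos: [0.5473, 0.1967, 0.2639]
eef_rot: [0.992, -0.123, -0.0, 0.0]
contact_force: [-0.5, 0.3, -0.7]
opening: 0.496
```

```bash
python3 go.py .5467 .1975 .147 -14.1
python3 - <<'E'
from h import *
m,b,d=snap("wrist","w14")
E
```

```text
clk 24.55 pos [0.5473 0.1967 0.2639] yaw -14.17 F [-0.5  0.3 -0.7] op 43.7
d [-0.013 -0.012  1.949] az -0.011 tilt z [-1.e-04 -7.e-04 -1.e+00]
```

View pics/w14.png

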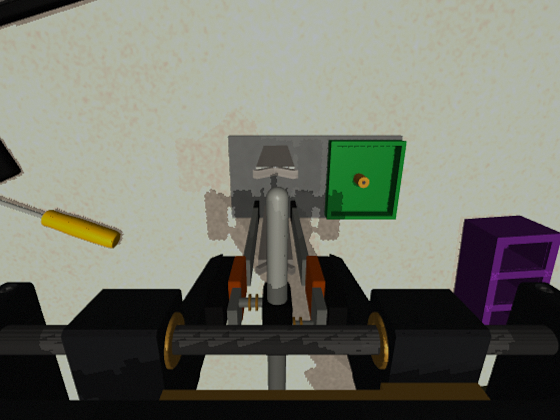

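The bar at (277,240) lines up between the post notches at (275,170), and brass stands in the tray at (363,182). I lower it.

servo_tool --deltas '[{"dx": -0.01, "dy": -0.01, "dz": 0.1, "ax": 0, "ay": 0, "az": 0, "hand": 44}, {"dx": -0.01, "dy": -0.01, "dz": 0.3, "ax": 0, "ay": 0, "az": 0, "hand": 44}, {"dx": -0.01, "dy": -0.01, "dz": 0.6, "ax": 0, "ay": 0, "az": 0, "hand": 44}, {"dx": -0.01, "dy": -0.01, "dz": 0.95, "ax": 0, "ay": 0, "az": 0, "hand": 44}, {"dx": -0.01, "dy": -0.01, "dz": 1.25, "ax": 0, "ay": 0, "az": 0, "hand": 44}, {"dx": -0.01, "dy": -0.01, "dz": 1.5, "ax": 0, "ay": 0, "az": 0, "hand": 44}, {"dx": -0.01, "dy": -0.01, "dz": 1.65, "ax": 0, "ay": 0, "az": 0, "hand": 44}, {"dx": -0.01, "dy": -0.01, "dz": 1.7, "ax": 0, "ay": 0, "az": 0, "hand": 44}, {"dx": -0.01, "dy": -0.01, "dz": 1.7, "ax": 0, "ay": 0, "az": 0, "hand": 44}, {"dx": -0.01, "dy": -0.01, "dz": 1.7, "ax": 0, "ay": 0, "az": 0, "hand": 44}]'

```text
clock: 25.85
tool_pos: [0.5473, 0.1985, 0.1624]
eef_rot: [0.992, -0.123, 0.001, -0.0]
contact_force: [-0.4, -0.2, -1.7]
opening: 0.498
```

```bash
python3 go.py .5467 .1975 .147 -14.1
python3 - <<'E'
from h import *
m,b,d=snap("wrist","w15")
m,b2,d=snap("scene","c15"); m,b3,d=snap("side","s15")
cv2.imwrite("pics/cc15.png",np.hstack([cv2.resize(b,(400,300)),cv2.resize(b3[180:330,110:310],(400,300),interpolation=cv2.INTER_CUBIC)]))
E
```

```text
clk 25.85 pos [0.5473 0.1985 0.1624] yaw -14.1 F [-0.4 -0.2 -1.7] op 43.9
d [-0.006  0.019  0.257] az 0.0 tilt z [ 1.1e-03  4.0e-04 -1.0e+00]
```

View pics/cc15.png

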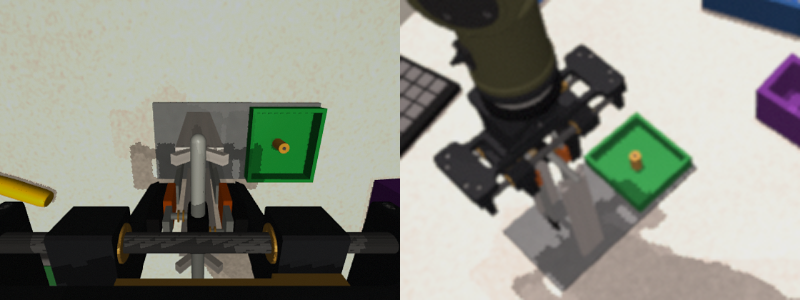

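The bar at (198,160) is entering the notches at (198,155), centred. I continue gently to TCP 0.1475, with a +1 mm correction in y.

servo_tool --deltas '[{"dx": 0, "dy": 0.015, "dz": 0.06, "ax": 0, "ay": 0, "az": 0, "hand": 44}, {"dx": 0, "dy": 0.015, "dz": 0.12, "ax": 0, "ay": 0, "az": 0, "hand": 44}, {"dx": 0, "dy": 0.015, "dz": 0.18, "ax": 0, "ay": 0, "az": 0, "hand": 44}, {"dx": 0, "dy": 0.015, "dz": 0.22, "ax": 0, "ay": 0, "az": 0, "hand": 44}, {"dx": 0, "dy": 0.015, "dz": 0.24, "ax": 0, "ay": 0, "az": 0, "hand": 44}, {"dx": 0, "dy": 0.015, "dz": 0.24, "ax": 0, "ay": 0, "az": 0, "hand": 44}]'

```text
clock: 26.75
tool_pos: [0.5466, 0.1975, 0.1474]
eef_rot: [0.992, -0.123, -0.0, 0.0]
contact_force: [0.5, 0.2, -1.1]
opening: 0.502
```

servo_tool --deltas '[{"dx": 0, "dy": 0, "dz": 0.01, "ax": 0, "ay": 0, "az": 0, "hand": 44}, {"dx": 0, "dy": 0, "dz": 0.01, "ax": 0, "ay": 0, "az": 0, "hand": 44}, {"dx": 0, "dy": 0, "dz": 0.01, "ax": 0, "ay": 0, "az": 0, "hand": 44}]'

```text
clock: 27.12
tool_pos: [0.5467, 0.1975, 0.1469]
eef_rot: [0.992, -0.123, 0.0, 0.0]
contact_force: [0.1, 0.3, -1.4]
opening: 0.5
```

servo_tool --deltas '[{"dx": 0, "dy": 0, "dz": 0.01, "ax": 0, "ay": 0, "az": 0, "hand": 44}, {"dx": 0, "dy": 0, "dz": 0.01, "ax": 0, "ay": 0, "az": 0, "hand": 44}, {"dx": 0, "dy": 0, "dz": 0.01, "ax": 0, "ay": 0, "az": 0, "hand": 44}]'

```text
clock: 27.5
tool_pos: [0.5468, 0.1977, 0.1466]
eef_rot: [0.992, -0.123, 0.0, -0.0]
contact_force: [-1.7, 0.0, 3.4]
opening: 0.499
```

servo_tool --deltas '[{"dx": 0, "dy": 0, "dz": 0.01, "ax": 0, "ay": 0, "az": 0, "hand": 44}, {"dx": 0, "dy": 0, "dz": 0.01, "ax": 0, "ay": 0, "az": 0, "hand": 44}, {"dx": 0, "dy": 0, "dz": 0.01, "ax": 0, "ay": 0, "az": 0, "hand": 44}]'

```text
clock: 27.88
tool_pos: [0.5469, 0.1976, 0.146]
eef_rot: [0.992, -0.123, 0.0, -0.0]
contact_force: [-0.6, -0.5, 6.2]
opening: 0.5
```

The bar now rests in the notches, with +6 N upward. I release slowly.

servo_tool --deltas '[{"dx": 0, "dy": 0, "dz": 0, "ax": 0, "ay": 0, "az": 0, "hand": 48}, {"dx": 0, "dy": 0, "dz": 0, "ax": 0, "ay": 0, "az": 0, "hand": 52}, {"dx": 0, "dy": 0, "dz": 0, "ax": 0, "ay": 0, "az": 0, "hand": 56}, {"dx": 0, "dy": 0, "dz": 0, "ax": 0, "ay": 0, "az": 0, "hand": 64}, {"dx": 0, "dy": 0, "dz": 0, "ax": 0, "ay": 0, "az": 0, "hand": 74}, {"dx": 0, "dy": 0, "dz": 0, "ax": 0, "ay": 0, "az": 0, "hand": 86}, {"dx": 0, "dy": 0, "dz": 0, "ax": 0, "ay": 0, "az": 0, "hand": 86}, {"dx": 0, "dy": 0, "dz": 0, "ax": 0, "ay": 0, "az": 0, "hand": 86}, {"dx": 0, "dy": 0, "dz": 0, "ax": 0, "ay": 0, "az": 0, "hand": 86}, {"dx": 0, "dy": 0, "dz": 0, "ax": 0, "ay": 0, "az": 0, "hand": 86}]'

```text
clock: 29.12
tool_pos: [0.5467, 0.1975, 0.1457]
eef_rot: [0.992, -0.123, 0.0, 0.0]
contact_force: [0.3, -0.1, -0.2]
opening: 0.977
```

```bash
python3 go.py .5467 .1975 .26 -14.1
python3 - <<'E'
from h import *
m,b,d=snap("wrist","w16")
E
```

```text
clk 29.125 pos [0.5467 0.1975 0.1457] yaw -14.1 F [ 0.3 -0.1 -0.2] op 86.0
d [ 1.000e-03  1.000e-03 -1.905e+00] az 0.001 tilt z [ 0. -0. -1.]
```

View pics/w16.png

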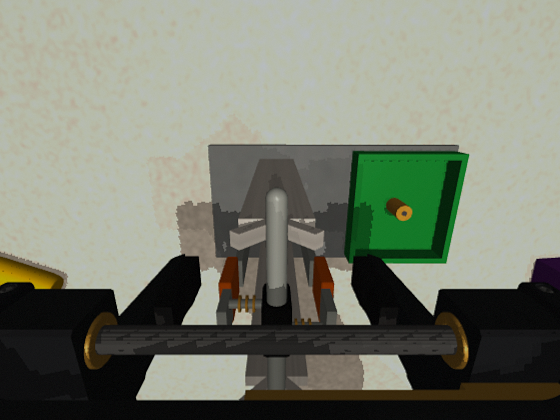

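The fingers at (195,270) and (355,270) are clear of the pads, and the bar rests in the V notch at (277,240). I retreat straight up.

servo_tool --deltas '[{"dx": 0, "dy": 0, "dz": -0.1, "ax": 0, "ay": 0, "az": 0, "hand": 88}, {"dx": 0, "dy": 0, "dz": -0.3, "ax": 0, "ay": 0, "az": 0, "hand": 88}, {"dx": 0, "dy": 0, "dz": -0.6, "ax": 0, "ay": 0, "az": 0, "hand": 88}, {"dx": 0, "dy": 0, "dz": -1.0, "ax": 0, "ay": 0, "az": 0, "hand": 88}, {"dx": 0, "dy": 0, "dz": -1.5, "ax": 0, "ay": 0, "az": 0, "hand": 88}, {"dx": 0, "dy": 0, "dz": -1.9, "ax": 0, "ay": 0, "az": 0, "hand": 88}, {"dx": 0, "dy": 0, "dz": -2.1, "ax": 0, "ay": 0, "az": 0, "hand": 88}, {"dx": 0, "dy": 0, "dz": -2.1, "ax": 0, "ay": 0, "az": 0, "hand": 88}, {"dx": 0, "dy": 0, "dz": -2.1, "ax": 0, "ay": 0, "az": 0, "hand": 88}, {"dx": 0, "dy": 0, "dz": -2.1, "ax": 0, "ay": 0, "az": 0, "hand": 88}]'

```text
clock: 30.42
tool_pos: [0.5461, 0.1973, 0.2707]
eef_rot: [0.992, -0.123, -0.001, 0.001]
contact_force: [-0.0, -0.5, 0.0]
opening: 1.004
```

```bash
python3 go.py .5467 .1975 .26 -14.1
python3 - <<'E'
from h import *
m,b,d=snap("wrist","w17"); m,b3,d3=snap("side","s17")
V,U=np.mgrid[100:310,200:420]; V=V.ravel();U=U.ravel(); ok=d[V,U]>0; V=V[ok];U=U[ok]
m=ld("w17")[0]; W=dep(m,U,V,d); th=np.radians(-14.12); ex=np.array([np.cos(th),np.sin(th)]); ey=np.array([-np.sin(th),np.cos(th)])
c=np.array([.5355,.1499]); L=np.stack([(W[:,:2]-c)@ex,(W[:,:2]-c)@ey],1)*1000
n=(W[:,2]>.166)&(W[:,2]<.176)&(abs(L[:,1]-50)<3); print("bar x ext",L[n,0].min(),L[n,0].max())
for lo in (-60,-25,12,48):
    q=(W[:,2]>.164)&(W[:,2]<.18)&(abs(L[:,1]-50)<8)&(L[:,0]>lo)&(L[:,0]<lo+10); print(lo,q.sum(),np.median(L[q,1]).round(1),np.percentile(W[q,2],[50,90]).round(4))
hsv=cv2.cvtColor(b,cv2.COLOR_BGR2HSV)[V,U]; q=(hsv[:,0]>=13)&(hsv[:,0]<=30)&(hsv[:,1]>120)&(W[:,2]<.04)&(abs(L[:,0])<45)&(abs(L[:,1]+62)<40); print("spacer rest xy",L[q].mean(0),"top z",np.percentile(W[q,2],[50,95]))
cv2.imwrite("pics/cc17.png",np.hstack([cv2.resize(b,(400,300)),cv2.resize(b3[180:330,110:310],(400,300),interpolation=cv2.INTER_CUBIC)]))
E
```

```text
clk 30.425 pos [0.5461 0.1973 0.2707] yaw -14.09 F [-0.  -0.5  0. ] op 88.5
d [ 0.009 -0.005  0.178] az 0.001 tilt z [-1.9e-03 -9.0e-04 -1.0e+00]
bar x ext -57.178495999953604 57.29736158695641
-60 53 49.6 [0.1712 0.172 ]
-25 101 49.6 [0.1711 0.1722]
12 122 49.2 [0.1711 0.1721]
48 128 49.6 [0.1709 0.172 ]
spacer rest xy [  2.5559225  -57.94798606] top z [0.03043139 0.03212209]
```

View pics/cc17.png

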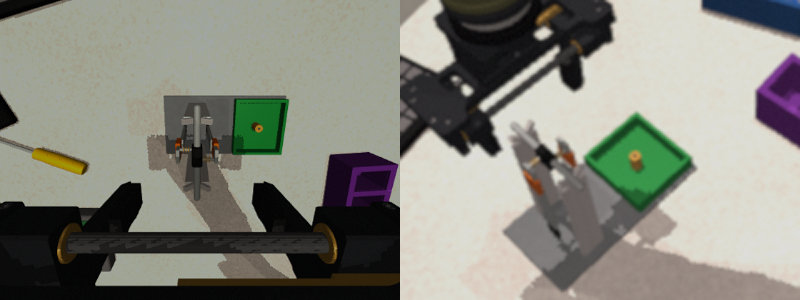

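The tongs hang centred with the bar level: x from −57 to +57, top at 0.172. The brass spacer stands in the tray with its top at 0.031, and the gripper is clear. I hand in.

```bash
python3 -c "
from plant import r
print(r.finish_job())"
```

```text
the job is handed in; nothing more can be done
None
```

The job is done and handed in at about 30.5 s: the brass spacer stands in the green tray and the tongs hang on the two posts. I used only the tongs on the spacer. I set it down at floor contact (about 7 N, no drop), then hung the tongs back and let go.

Last checks:
- **Spacer:** it stands upright in the tray, about 5 mm from the tray's centre, with its top at z 0.031.
- **Tongs:** the bar lies level in both notches, with its top at z 0.172 and its ends at x −57 and +57 mm on the stand. They hang about 4 mm further along x than I found them, which centres them.
- **Robot:** the gripper is open and well above everything, and the force reads about zero.

Two readings disagreed with the description or the calculation, without consequence:
- **Grip width:** with the spacer gripped, the opening was about 27.6 mm rather than the stated 30 mm. Pictures after lifting showed the spacer held upright.
- **Tip position:** the wrist camera showed the tips about 2.5 mm off the tool's centre line, so I corrected for that before reaching into the pocket.

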